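Pull out the green-vial tray with the tray hook

TASK

At the dispensing counter, take the blue-handled tray hook off its rest, put its bent end down into the finger hole of the tray of green vials and pull that tray about 10 cm out of the rack. Then unhook and put the hook back on its rest as it was, handle across both uprights and hanging upright, and let go. Leave the trays of amber vials and of white caps where they are.

Things in the scene. Friction and masses are not known exactly. Their poses are not given: they have to be found in the camera images.
- hook_grip (a point): centre of the handle of the loose T-shaped tray hook (0.12 kg): where to grip. The blue bar handle is 100 mm long (y), 16 mm wide (x), 22 mm high (z); a 9 mm steel rod hangs from the middle of its underside, straight to 73 mm below this point, then its end leans to -x; lowest metal 92 mm below this point. It starts on its rest, bent end roughly towards the robot
- hook_tip (a point): centre of the round end (radius 4.5 mm) of the hook's bent rod: 8 mm to -x and 87 mm below hook_grip. Axes as the hook's. When hooked, it should point to -x of green_hole, the way the tray comes out
- rest_seat (a point): where hook_grip belongs when the hook is on its fixed wooden rest, 111 mm above the worktop. Two uprights, tops 100 mm above the worktop, each 55 mm along x and 20 mm along y, 50 mm apart; the handle lies along y across both tops, the rod hangs in the gap (open to -x and +x), 8 mm clear of the rest's base. x across the handle, y along it, z up
- green_hole (a point): centre of the 40 mm round finger hole in the yellow pull tab of the tray of green vials, the one to pull; at the tab's top face, 55 mm above the worktop. x points into the rack (the tray slides out to -x), z up. Tab 8 mm thick, 62 mm along x, 66 mm along y, free space below; the tray's front wall is 31 mm to +x. The rod has up to 20 mm free play before it pulls
- tray_green (a joint): how far the green-vial tray is out (m): 0 fully in, 0.16 at its stop. It starts at 0 to 0.012, slides along -x of green_hole with a drag of 1 to 2 N and stays where left. After pulling, move the rod 10 to 15 mm back to +x, so that its bent end comes free of the tab, before lifting it
- rack: fixed plywood rack with the three trays side by side, 125 mm apart, in any order, each 110 mm wide; origin: centre of its underside; 270 mm along x, 410 mm along y; front to -x. Dividers and vials stand up to 80 mm high, the cheeks 100 mm, the rear shelf (from 28 mm to +x of the origin) 110 mm
- amber_hole (a point): finger hole, as green_hole, of the tray of amber-orange vials: a bystander, of the same make
- caps_hole (a point): finger hole, as green_hole, of the tray of white caps: a bystander, of the same make

How it is judged:
By the outcome, as a careful person would: the job done as asked, in the order asked, and still so for the second after the job is handed in, with the robot touching nothing.
It also fails if it takes over 50 s, if anything falls off the work surface, if the arm or the gripper's body presses on something with over 40 N, if the wrist force passes 120 N, or if a joint passes its speed limit or range.

ROBOT

A 7-joint arm with a two-finger parallel gripper is mounted at the origin on the work surface. World frame = base frame: x ahead of the robot, y to its left, z up, the work surface at z = 0. Lengths are in m, angles in rad, forces in N, time in s.
With the tool pointing down it reaches from about 0.4 to 0.85 m from the base axis. Payload 4.5 kg.
Tool frame: the origin (TCP) lies between the finger pads; the fingertips stand 19 mm ahead of it and the grasp point (between the pads) is the TCP (r.nose_length is the distance from the TCP to the fingertips, in m); z points along the fingers, x is the direction in which the jaws open and shut, and the axes are right-handed (so a half turn about z gives the same grasp; the last joint's range is limited). The gripper opens to 88 mm and grips with 3 to 60 N. Pads are 18 mm wide; open, the fingers measure 123 mm over their backs; the gripper's body (75 mm by 187 mm) begins 45 mm behind the grasp point.
Start: joints at [1.365, 0.689, -0.195, 1.565, 0.157, 0.902, -0.215], TCP at [0.148, -0.607, 0.223] pointing down, gripper open.
Joint ranges: [-3.01, 3.01], [-0.46, 2.08], [-1.47, 1.51], [0.13, 2.56], [-1, 4.14], [0.04, 2.09], [-2.66, 2.66]. Speed limits (rad/s): [2.57, 2.57, 3.14, 3.14, 3.14, 3.14, 3.14].

INTERFACE

Orientations are given as a unit quaternion [x, y, z, w].
In Python, from plant import get_state, vision, r gives the robot as it stands.
- The arm moves only by the tool play_rows, never from a script. Its argument "deltas" is a list that holds one entry, the list of rows, each a list of 7 numbers: the gripper command: -1 is fully open, 1 is shut, values between are in proportion, then the shift along the tool's x, y, z normalised to -1 to 1, where 1 is 300 mm, then the turn, a rotation vector about the tool's x, y, z normalised to -1 to 1, where 1 is pi rad. A call has 1 to 5 rows; each row is the pose to reach, as a shift and turn from the pose measured when the call began, along the tool's axes at that moment, turning the shorter way round; what a row does not reach only later rows make up. A row lasts 1/8 s, in which the tool goes at most 62.5 mm and 10.7 degrees, less where a joint would pass 70% of its speed; a pose out of reach is approached as far as the arm can. A call with a number of a shift or a turn outside -1 to 1 is refused whole. A call with a gripper value outside its range is refused whole. The fingers move at their own pace and stop on an object; "force" is the grip in N (left out, the last holds). Time passes only in rows, so rows that repeat a pose let the fingers close. It gives the time, the measured TCP pose, the force and the opening at its end, in the units of the state.
- get_state(): the state, without advancing time (a new reading comes with each control period).
- vision.snapshot(name): name is "scene" or "top" or "wrist"; returns the picture (480x640x3 uint8, red, green, blue); there is no depth.
- vision.camera_model(name): a dict with "vfov" (degrees; the focal length in pixels is half the picture's height over the tangent of half this angle, whatever the lens; pixels are square), "cx", "cy" (the principal point, pixels), "k1" (the pictures are not rectified: a ray, as slopes to the right and down, at radius r is drawn at 1 + k1 r^2 times it, then the intrinsics apply), "world_to_cam" (4x4, takes a point from world to camera coordinates). Camera axes: x right, y up, looking along -z (the intrinsics and any distortion apply to the point x, -y, -z); pixel columns grow to the right and rows downward; lengths in m; the calibration is good to about 2 mm. A picture is of the moment at which its call begins: read the wrist's pose just before it. camera_model takes no time and is no camera call; for the wrist camera it gives the pose at the moment of the call.
- r.finish_job(): hands the job in, once; it reports no verdict.
The state is a dict: "clock": time; "q": joint angles; "qd": joint speeds; "joint_torque": joint torques, N m; "tool_pos": TCP position; "eef_rot": TCP orientation; "contact_force": force on the tool from outside, world axes, zero at the start; "moment": the same for the moment, N m; "opening": opening from 0.0 (shut) to 1.0 (fully open).
Only numpy, scipy, OpenCV 4.12 (cv2) and the standard library are available. Lean on these libraries where they do the work, as an engineer would, in place of code of your own. Each camera call takes 0.05 s, during which the arm holds its last target.

## Working session

There is one attempt and no reset: what is moved stays moved. The work goes in short steps, Python scripts to look and compute and a tool call to move; the robot and the scene stay as the last step left them, time stands still between calls to the robot, and variables do not carry over. Pictures are saved under pics/ and viewed, and the job is handed in when it is done.

Besides the shell and the picture viewer there is one more tool, called after "Request:" as name(argument=value, ...) on one line, values as JSON. play_rows: Moves the arm, as the interface text tells. Scaled input: -1 to 1 covers 300 mm each way for a shift and pi rad each way for a turn. Its arguments: {"type":"object","properties":{"deltas":{"type":"array"},"force":{"type":"number"}},"required":["deltas"]}

```bash
ls; mkdir -p pics; python3 - <<'E'
from plant import get_state, vision, r
import cv2
for n in ["scene","top"]:
    im=vision.snapshot(n); cv2.imwrite(f"pics/{n}0.png",im[:,:,::-1])
    m=vision.camera_model(n); print(n,m)
s=get_state(); print(s)
E
```

```text
pics
scene {'vfov': 44.11070361079196, 'cx': 305.9932626524362, 'cy': 240.577846287368, 'k1': -0.07567941172299472, 'world_to_cam': array([[ 0.03592631,  0.99934838,  0.00347979, -0.07561323],
       [-0.82080953,  0.02752124,  0.5705386 ,  0.42978689],
       [ 0.57007106, -0.02335359,  0.82126341, -1.56238047],
       [ 0.        ,  0.        ,  0.        ,  1.        ]])}
top {'vfov': 42.766242465046545, 'cx': 332.1096954430931, 'cy': 245.42940482514823, 'k1': -0.1349255689060782, 'world_to_cam': array([[ 0.12714629, -0.99186612,  0.00595163, -0.01435208],
       [ 0.97113151,  0.12570485,  0.20273599, -0.59588589],
       [-0.20183511, -0.01999731,  0.97921535, -1.22336677],
       [ 0.        ,  0.        ,  0.        ,  1.        ]])}
{'clock': 0.1, 'q': array([ 1.36480135,  0.6898857 , -0.19450293,  1.56619693,  0.15730866,
        0.90253032, -0.21507421]), 'qd': array([-9.54175956e-04, -3.63305897e-03, -9.48378794e-05, -5.09071996e-03,
       -7.16795281e-04,  3.48438917e-03,  1.70399664e-03]), 'joint_torque': array([-2.77317733e-03, -5.28500962e+01, -1.27158958e+00, -1.53837276e+01,
       -5.26020722e-02,  2.02720672e-03,  7.12099973e-05]), 'tool_pos': array([ 0.1482452 , -0.60656793,  0.22251032]), 'eef_rot': array([ 7.86634937e-01, -6.17417858e-01, -6.82094841e-04, -4.46035298e-04]), 'contact_force': array([ 0.74682019, -0.1279652 ,  0.36343713]), 'moment': array([ 0.03488301, -0.03804541, -0.03975184]), 'opening': 0.9963819003536092}
```

View pics/scene0.png

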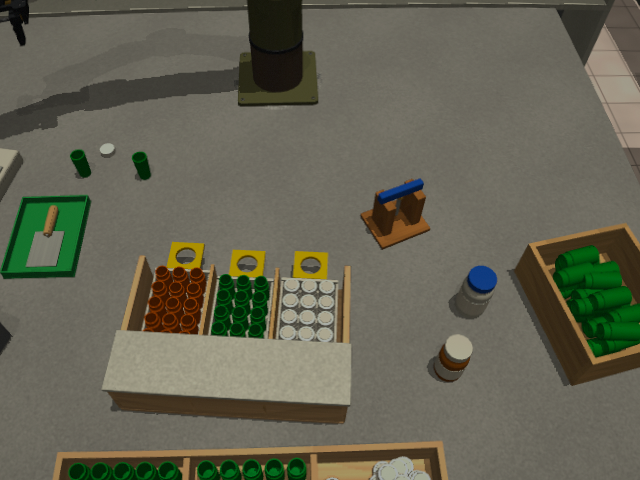

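View pics/top0.png

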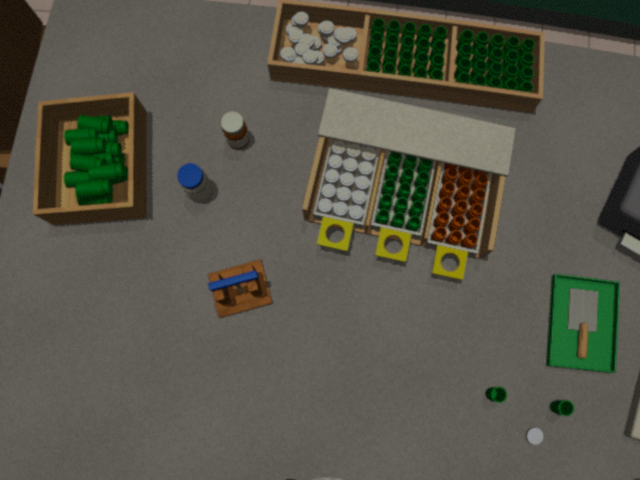

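The scene view shows the hook's blue handle at about (401,190) on its rest. The green tray is in the middle with its yellow tab at about (247,263); in the top view that tab is at (394,245) and the handle at (233,281). Next I'll segment and triangulate.

```bash
cat > h.py <<'E'
import numpy as np, cv2
from scipy.optimize import least_squares
from scipy.spatial.transform import Rotation as R
def K(m):
    f=240/np.tan(np.radians(m['vfov'])/2); return f
def proj(m,P):
    P=np.atleast_2d(P); c=(m['world_to_cam']@np.c_[P,np.ones(len(P))].T).T
    x=c[:,0]/-c[:,2]; y=-c[:,1]/-c[:,2]; s=1+m['k1']*(x*x+y*y); f=K(m)
    return np.c_[m['cx']+f*x*s, m['cy']+f*y*s]
def onplane(m,px,z):
    out=[]
    for p in np.atleast_2d(px):
        g=least_squares(lambda u: (proj(m,[[u[0],u[1],z]])[0]-p),[0.6,0])
        out.append(g.x)
    return np.array(out)
E
python3 - <<'E'
from h import *
from plant import vision
for n in ["scene","top"]:
    im=cv2.imread(f"pics/{n}0.png"); m=vision.camera_model(n)
    hsv=cv2.cvtColor(im,cv2.COLOR_BGR2HSV)
    ye=cv2.inRange(hsv,(22,150,90),(35,255,255)); bl=cv2.inRange(hsv,(105,150,50),(130,255,255))
    for nm,mask in (("Y",ye),("B",bl)):
        cs,_=cv2.findContours(mask,cv2.RETR_CCOMP,cv2.CHAIN_APPROX_NONE)
        for c in cs:
            a=cv2.contourArea(c)
            if a<60: continue
            M=cv2.moments(c); px=[M['m10']/M['m00'],M['m01']/M['m00']]
            rc=cv2.minAreaRect(c)
            zz=0.055 if nm=="Y" else 0.115
            print(n,nm,a,np.round(px,1),"plane",np.round(onplane(m,px,zz),4),"rectworld",np.round(onplane(m,cv2.boxPoints(rc),zz),3).tolist())
    x0,y0=(340,160) if n=="scene" else (190,240)
    cv2.imwrite(f"pics/{n}_hook.png",cv2.resize(im[y0:y0+100,x0:x0+100],None,fx=6,fy=6,interpolation=cv2.INTER_CUBIC))
E
```

```text
scene Y 843.0 [310.1 264.7] plane [[0.6216 0.0612]] rectworld [[0.649, 0.026], [0.587, 0.03], [0.593, 0.097], [0.655, 0.091]]
scene Y 278.0 [310.2 265. ] plane [[0.6224 0.0613]] rectworld [[0.621, 0.035], [0.592, 0.062], [0.623, 0.087], [0.652, 0.06]]
scene Y 813.0 [246.9 262.8] plane [[ 0.6131 -0.0631]] rectworld [[0.64, -0.098], [0.576, -0.095], [0.587, -0.027], [0.65, -0.032]]
scene Y 278.5 [246.8 263.5] plane [[ 0.6146 -0.0632]] rectworld [[0.614, -0.089], [0.583, -0.064], [0.614, -0.037], [0.645, -0.063]]
scene Y 790.0 [185.2 254.8] plane [[ 0.59   -0.1866]] rectworld [[0.618, -0.222], [0.555, -0.226], [0.563, -0.152], [0.624, -0.151]]
scene Y 275.0 [185.2 255.4] plane [[ 0.5915 -0.1864]] rectworld [[0.583, -0.213], [0.562, -0.178], [0.6, -0.16], [0.62, -0.195]]
scene B 512.5 [482.4 277.9] plane [[0.6993 0.3737]] rectworld [[0.706, 0.339], [0.662, 0.367], [0.691, 0.409], [0.734, 0.38]]
scene B 373.5 [400.5 190.2] plane [[0.4877 0.2491]] rectworld [[0.495, 0.203], [0.455, 0.295], [0.481, 0.299], [0.52, 0.207]]
top Y 841.5 [449.5 262.1] plane [[ 0.5903 -0.1879]] rectworld [[0.563,
[... 247 characters left out ...]
world [[0.585, -0.028], [0.647, -0.033], [0.641, -0.102], [0.58, -0.096]]
top Y 284.5 [392.8 244.3] plane [[ 0.613  -0.0647]] rectworld [[0.59, -0.046], [0.63, -0.042], [0.635, -0.082], [0.595, -0.086]]
top Y 834.5 [334.8 233.4] plane [[0.6205 0.0596]] rectworld [[0.593, 0.096], [0.654, 0.091], [0.648, 0.024], [0.587, 0.029]]
top Y 287.0 [334.8 233.3] plane [[0.6208 0.0597]] rectworld [[0.618, 0.089], [0.651, 0.064], [0.625, 0.032], [0.592, 0.057]]
top B 314.0 [232.6 280.4] plane [[0.4859 0.2479]] rectworld [[0.475, 0.297], [0.513, 0.206], [0.497, 0.199], [0.46, 0.29]]
top B 431.0 [189.6 175.4] plane [[0.6908 0.3722]] rectworld [[0.687, 0.407], [0.727, 0.379], [0.696, 0.338], [0.656, 0.366]]
```

View pics/scene_hook.png

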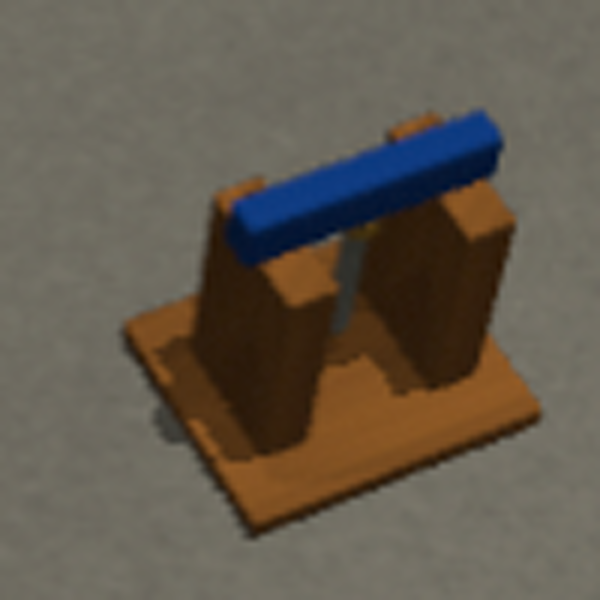

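View pics/top_hook.png

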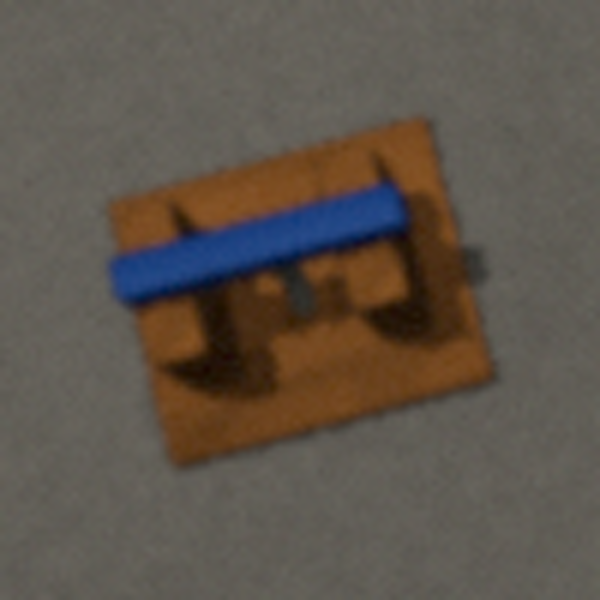

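```bash
cat > fit.py <<'E'
from h import *
from scipy.optimize import minimize
S=8
def soft(polys,shape,holes=()):
    im=np.zeros((shape[0]*S,shape[1]*S),np.uint8)
    for p in polys: cv2.fillConvexPoly(im,np.round((p+0.5)*S*16).astype(np.int32),255,shift=4)
    for p in holes: cv2.fillConvexPoly(im,np.round((p+0.5)*S*16).astype(np.int32),0,shift=4)
    return cv2.resize(im,(shape[1],shape[0]),interpolation=cv2.INTER_AREA).astype(float)/255
def T(x,y,yaw,pts):
    c,s=np.cos(yaw),np.sin(yaw); pts=np.asarray(pts,float)
    return np.c_[x+c*pts[:,0]-s*pts[:,1], y+s*pts[:,0]+c*pts[:,1], pts[:,2]]
def box(lx,ly,z0,z1): return [[a*lx/2,b*ly/2,z] for a in(-1,1) for b in(-1,1) for z in(z0,z1)]
th=np.linspace(0,2*np.pi,48,endpoint=False)
def circ(z): return np.c_[.02*np.cos(th),.02*np.sin(th),np.full(48,z)]
def hull(p): return cv2.convexHull(p.astype(np.float32))[:,0,:]
def render(kind,p,m,off,shape):
    x,y,yaw=p[:3]
    if kind=='hook':
        z=p[3] if len(p)>3 else .111
        return soft([hull(proj(m,T(x,y,yaw,box(.016,.1,z-.011,z+.011))))-off],shape)
    h=proj(m,T(x,y,yaw,box(.062,.066,.047,.055)))
    a=soft([hull(h)-off],shape)
    a1=soft([hull(proj(m,T(x,y,yaw,circ(.055))))-off],shape)*soft([hull(proj(m,T(x,y,yaw,circ(.047))))-off],shape)
    return a*(1-a1)
def fit(kind,p0,views):
    data=[]
    for im,m in views:
        c=proj(m,[[p0[0],p0[1],.08]])[0]; off=np.round(c-35)
        x,y=off.astype(int); cr=im[y:y+70,x:x+70]
        hsv=cv2.cvtColor(cr,cv2.COLOR_BGR2HSV)
        mk=cv2.inRange(hsv,(22,150,70),(35,255,255)) if kind=='tab' else cv2.inRange(hsv,(105,140,40),(130,255,255))
        data.append((mk/255.,m,off))
    f=lambda p: sum(np.sum((render(kind,p,m,o,mk.shape)-mk)**2) for mk,m,o in data)
    sx=[np.array(p0)]+[np.array(p0)+d for d in np.diag([.006,.006,.1,.006][:len(p0)])]
    g=minimize(f,p0,method='Nelder-Mead',options=dict(initial_simplex=sx,xatol=1e-5,fatol=1e-3))
    return g.x,g.fun
E
python3 - <<'E'
from fit import *
from plant import vision
V={n:(cv2.imread(f"pics/{n}0.png"),vision.camera_model(n)) for n in("scene","top")}
for nm,k,p0 in (("hook","hook",[.487,.248,.41]),("hookz","hook",[.487,.248,.41,.111]),("green","tab",[.6135,-.064,-.09]),("amber","tab",[.591,-.187,-.09]),("caps","tab",[.621,.06,-.09])):
    for vs in (["scene","top"],["scene"],["top"]):
        p,f=fit(k,p0,[V[v] for v in vs]); print(nm,vs,np.round(p,4),np.degrees(p[2]).round(2),round(f,1))
E
```

```text
hook ['scene', 'top'] [0.4862 0.2487 0.4169] 23.89 218.5
hook ['scene'] [0.4853 0.2499 0.4523] 25.91 98.5
hook ['top'] [0.4876 0.2473 0.3867] 22.16 112.0
hookz ['scene', 'top'] [0.4861 0.249  0.4251 0.1104] 24.35 218.6
hookz ['scene'] [0.4864 0.2493 0.4544 0.1121] 26.04 99.9
hookz ['top'] [ 0.5059  0.2731  0.3999 -0.037 ] 22.91 62.6
green ['scene', 'top'] [ 0.6131 -0.0641 -0.0863] -4.94 160.9
green ['scene'] [ 0.6126 -0.0635 -0.0861] -4.93 100.7
green ['top'] [ 0.6137 -0.065  -0.0858] -4.91 33.9
amber ['scene', 'top'] [ 0.5905 -0.1878 -0.0894] -5.12 161.3
amber ['scene'] [ 0.5895 -0.1872 -0.0919] -5.26 105.8
amber ['top'] [ 0.591  -0.1882 -0.095 ] -5.44 29.3
caps ['scene', 'top'] [ 0.6208  0.0606 -0.0941] -5.39 134.0
caps ['scene'] [ 0.6201  0.0612 -0.1055] -6.04 72.1
caps ['top'] [ 0.6212  0.0597 -0.0888] -5.09 34.5
```

```bash
cat > d.py <<'E'
from h import *
from plant import get_state
def info():
    s=get_state(); Rm=R.from_quat(s['eef_rot']).as_matrix()
    print('t',round(s['clock'],2),'pos',np.round(s['tool_pos'],4),'yaw',np.degrees(np.arctan2(Rm[1,0],Rm[0,0])).round(2),'zax',np.round(Rm[:,2],3),'F',np.round(s['contact_force'],2),'op',round(s['opening'],3),'q',np.round(s['q'],2))
    return s
def go(*wps):
    s=info(); R0=R.from_quat(s['eef_rot'])
    for x,y,z,yaw in wps:
        c,sn=np.cos(np.radians(yaw)),np.sin(np.radians(yaw))
        Rt=R.from_matrix(np.array([[c,sn,0],[sn,-c,0],[0,0,-1]]))
        d=R0.inv().apply(np.array([x,y,z])-s['tool_pos'])/.3; w=(R0.inv()*Rt).as_rotvec()/np.pi
        print([x,y,z,yaw],np.round(np.r_[d,w],4).tolist())
E
python3 -c "
from d import *
go((.3,-.48,.28,-58),(.45,-.3,.3,-34))"
```

```text
t 0.1 pos [ 0.1482 -0.6066  0.2225] yaw -76.26 zax [-0.001  0.002 -1.   ] F [ 0.75 -0.13  0.36] op 0.996 q [ 1.36  0.69 -0.19  1.57  0.16  0.9  -0.22]
[0.3, -0.48, 0.28, -58] [-0.2899, -0.5916, -0.1912, -0.0, 0.0005, -0.1014]
[0.45, -0.3, 0.3, -34] [-0.7541, -1.2198, -0.2572, -0.0001, 0.0005, -0.2348]
```

Request:
play_rows(deltas=[[[-1,-0.07,-0.15,-0.05,0,0,-0.025],[-1,-0.145,-0.3,-0.1,0,0,-0.05],[-1,-0.22,-0.45,-0.15,0,0,-0.076],[-1,-0.29,-0.59,-0.19,0,0,-0.1],[-1,-0.38,-0.74,-0.21,0,0,-0.13]]])

```text
clock: 0.72
tool_pos: [0.3378, -0.4425, 0.286]
eef_rot: [0.896, -0.444, -0.0, -0.0]
contact_force: [1.2, -0.4, -0.8]
opening: 1.003
```

```bash
python3 -c "
from d import *
go((.45,-.27,.3,-32),(.47,-.2,.3,-23))"
```

```text
t 0.72 pos [ 0.3378 -0.4425  0.286 ] yaw -52.73 zax [-0.     0.001 -1.   ] F [ 1.25 -0.43 -0.8 ] op 1.003 q [ 1.03  0.53 -0.32  1.69  0.2   0.95 -0.28]
[0.45, -0.27, 0.3, -32] [-0.2312, -0.6458, -0.0462, -0.0001, 0.0002, -0.1152]
[0.47, -0.2, 0.3, -23] [-0.3765, -0.8402, -0.046, -0.0002, 0.0002, -0.1652]
```

Request:
play_rows(deltas=[[[-1,-0.06,-0.17,-0.01,0,0,-0.03],[-1,-0.12,-0.34,-0.02,0,0,-0.06],[-1,-0.18,-0.51,-0.03,0,0,-0.09],[-1,-0.25,-0.68,-0.04,0,0,-0.125],[-1,-0.37,-0.84,-0.046,0,0,-0.165]]])

```text
clock: 1.35
tool_pos: [0.4722, -0.2003, 0.2999]
eef_rot: [0.98, -0.198, 0.0, -0.0]
contact_force: [0.3, -0.2, 0.4]
opening: 1.002
```

```bash
python3 -c "
from d import *
go((.48,-.09,.3,-8),(.48,0.05,.28,8))"
```

```text
t 1.35 pos [ 0.4722 -0.2003  0.2999] yaw -22.86 zax [ 0.     0.001 -1.   ] F [ 0.29 -0.23  0.35] op 1.002 q [ 0.63  0.47 -0.49  1.79  0.27  0.95 -0.37]
[0.48, -0.09, 0.3, -8] [-0.119, -0.3488, -0.0002, -0.0003, -0.0001, -0.0825]
[0.48, 0.05, 0.28, 8] [-0.3003, -0.7788, 0.0669, -0.0003, -0.0001, -0.1714]
```

Request:
play_rows(deltas=[[[-1,-0.06,-0.175,0,0,0,-0.04],[-1,-0.12,-0.35,0,0,0,-0.08],[-1,-0.18,-0.5,0.02,0,0,-0.11],[-1,-0.24,-0.64,0.04,0,0,-0.14],[-1,-0.3,-0.78,0.067,0,0,-0.17]]])

```text
clock: 1.98
tool_pos: [0.48, 0.0516, 0.2797]
eef_rot: [0.998, 0.069, 0.0, -0.0]
contact_force: [1.1, 0.2, -0.1]
opening: 1.001
```

```bash
python3 -c "
from d import *
go((.487,.24,.26,24),)"
```

```text
t 1.98 pos [0.48   0.0516 0.2797] yaw 7.91 zax [ 0.     0.001 -1.   ] F [ 1.08  0.15 -0.11] op 1.001 q [ 0.22  0.48 -0.64  1.89  0.37  0.89 -0.46]
[0.487, 0.24, 0.26, 24] [0.1097, -0.6187, 0.0659, -0.0002, -0.0001, -0.0894]
```

Request:
play_rows(deltas=[[[-1,0.03,-0.16,0.02,0,0,-0.023],[-1,0.06,-0.32,0.04,0,0,-0.046],[-1,0.09,-0.48,0.055,0,0,-0.07],[-1,0.11,-0.62,0.066,0,0,-0.09],[-1,0.11,-0.62,0.066,0,0,-0.09]]])

```text
clock: 2.6
tool_pos: [0.4858, 0.2444, 0.2597]
eef_rot: [0.977, 0.212, -0.0, -0.002]
contact_force: [-0.0, -0.1, 0.3]
opening: 0.999
```

```bash
python3 - <<'E'
from d import *
from fit import *
from plant import vision
info()
im0=vision.snapshot("wrist")[:,:,::-1].copy(); cv2.imwrite("pics/w1.png",im0)
m=vision.camera_model("wrist"); print(m)
p=proj(m,T(.4862,.2487,.417,[[0,0,.122],[0,.05,.122],[0,-.05,.122]])); print(p)
E
```

```text
t 2.6 pos [0.4858 0.2444 0.2597] yaw 24.46 zax [-0.001  0.003 -1.   ] F [-0.03 -0.09  0.29] op 0.999 q [-0.14  0.6  -0.68  1.75  0.45  0.95 -0.58]
{'vfov': 63.42785991412908, 'cx': 323.32558652482186, 'cy': 233.0805167418353, 'k1': -0.07607318985294295, 'world_to_cam': array([[ 9.11511494e-01,  4.11274595e-01, -6.50976531e-05,
        -5.43851959e-01],
       [-3.91519103e-01,  8.67678734e-01, -3.06343609e-01,
         3.41790505e-02],
       [-1.25934860e-01,  2.79261207e-01,  9.51920999e-01,
        -4.30514683e-01],
       [ 0.00000000e+00,  0.00000000e+00,  0.00000000e+00,
         1.00000000e+00]])}
[[325.35571912 204.87862842]
 [325.9095978  140.23361615]
 [324.84515328 263.69765759]]
```

View pics/w1.png

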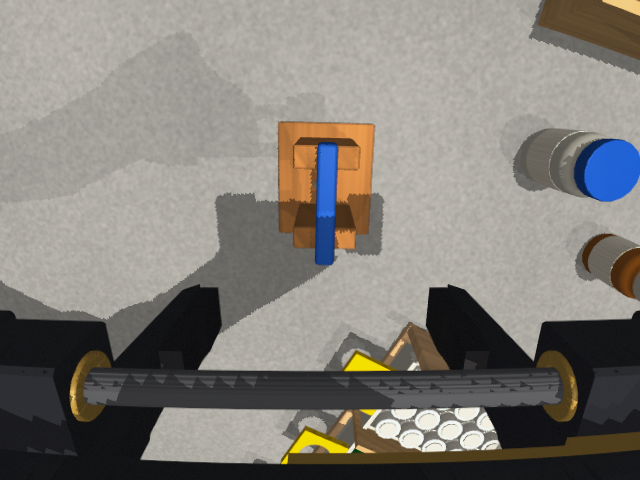

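The handle runs from (327,143) to (325,264), lined up with the prediction between the fingers. I'll fit it more closely, including the rest tops.

```bash
python3 - <<'E'
from d import *
from fit import *
from plant import vision
im=cv2.imread("pics/w1.png"); m=vision.camera_model("wrist")
x,y=260,110; cr=im[y:y+170,x:x+130]; hsv=cv2.cvtColor(cr,cv2.COLOR_BGR2HSV)
mk=cv2.inRange(hsv,(105,140,40),(130,255,255))/255.
f=lambda p: np.sum((render('hook',p,m,np.array([x,y]),mk.shape)-mk)**2)
g=minimize(f,[.486,.2487,.417],method='Nelder-Mead',options=dict(initial_simplex=[[.486,.2487,.417],[.49,.2487,.417],[.486,.253,.417],[.486,.2487,.48]]))
print(g.x,np.degrees(g.x[2]),g.fun,mk.sum())
# overlay rest outline for same frame: uprights tops z=.1, y 25..45, x +-27.5
o=cv2.resize(im[100:290,240:420],None,fx=3,fy=3,interpolation=cv2.INTER_CUBIC)
for s in(1,-1):
    q=proj(m,T(*g.x,[[-.0275,s*.025,.1],[.0275,s*.025,.1],[.0275,s*.045,.1],[-.0275,s*.045,.1]]))
    cv2.polylines(o,[np.round((q-[240,100]+.5)*3).astype(int)],True,(0,255,0),1)
q=hull(proj(m,T(*g.x,box(.016,.1,.1,.122)))); cv2.polylines(o,[np.round((q-[240,100]+.5)*3).astype(int)],True,(255,255,0),1)
cv2.imwrite("pics/w1o.png",o)
E
```

```text
[0.48713656 0.24671166 0.3939236 ] 22.570159677955257 162.65767012687428 2344.0
```

View pics/w1o.png

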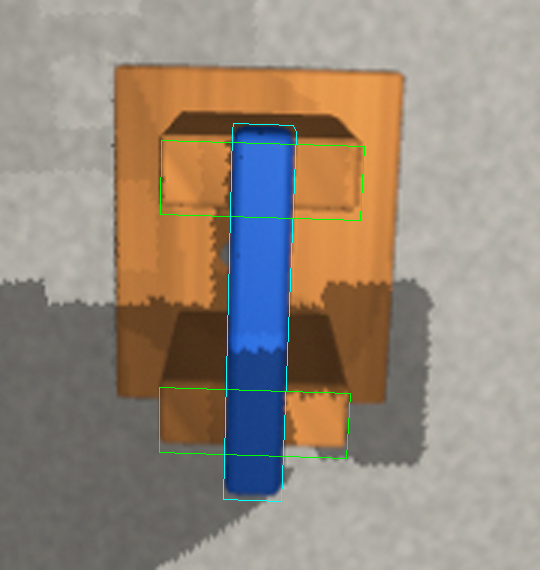

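```bash
python3 -c "
from d import *
go((.4868,.2475,.19,23),(.4868,.2475,.113,23))"
```

```text
t 2.65 pos [0.4864 0.2414 0.2595] yaw 24.25 zax [-0.001  0.001 -1.   ] F [-0.44 -0.79  0.93] op 1.005 q [-0.13  0.6  -0.68  1.75  0.45  0.95 -0.58]
[0.4868, 0.2475, 0.19, 23] [0.0098, -0.0177, 0.2316, -0.0003, 0.0002, 0.0069]
[0.4868, 0.2475, 0.113, 23] [0.0099, -0.0175, 0.4883, -0.0003, 0.0002, 0.0069]
```

Request:
play_rows(deltas=[[[-1,0.01,-0.022,0.08,0,0,0.005],[-1,0.01,-0.022,0.16,0,0,0.006],[-1,0.01,-0.022,0.2,0,0,0.006],[-1,0.01,-0.022,0.2,0,0,0.006],[-1,0.01,-0.022,0.2,0,0,0.006]]])

```text
clock: 3.28
tool_pos: [0.4869, 0.2486, 0.2002]
eef_rot: [0.98, 0.2, 0.0, -0.0]
contact_force: [0.4, -0.2, 0.4]
opening: 1.004
```

```bash
python3 - <<'E'
from d import *
from fit import *
from plant import vision
info(); m=vision.camera_model("wrist")
im=vision.snapshot("wrist")[:,:,::-1].copy(); cv2.imwrite("pics/w2.png",im)
s=info()
hsv=cv2.cvtColor(im,cv2.COLOR_BGR2HSV); mk=cv2.inRange(hsv,(105,140,40),(130,255,255))
mk[:, :250]=0; mk[:,400:]=0
x,y,w,h=cv2.boundingRect(mk); print(x,y,w,h)
x-=20;y-=20;mk=mk[y:y+h+40,x:x+w+40]/255.
f=lambda p: np.sum((render('hook',p,m,np.array([x,y]),mk.shape)-mk)**2)
g=minimize(f,[.486,.2487,.417],method='Nelder-Mead',options=dict(initial_simplex=[[.486,.2487,.417],[.49,.2487,.417],[.486,.253,.417],[.486,.2487,.48]]))
print(g.x,np.degrees(g.x[2]),g.fun,mk.sum())
# rest uprights overlay
o=im.copy()
for s_ in(1,-1):
    q=proj(m,T(*g.x,[[-.0275,s_*.025,.1],[.0275,s_*.025,.1],[.0275,s_*.045,.1],[-.0275,s_*.045,.1]]))
    cv2.polylines(o,[np.round(q).astype(int)],True,(0,255,0),1)
cv2.polylines(o,[np.round(hull(proj(m,T(*g.x,box(.016,.1,.1,.122))))).astype(int)],True,(255,255,0),1)
cv2.imwrite("pics/w2o.png",o)
go((g.x[0],g.x[1],.113,np.degrees(g.x[2])))
E
```

```text
t 3.27 pos [0.4869 0.2486 0.2002] yaw 23.12 zax [ 0.     0.001 -1.   ] F [ 0.44 -0.18  0.36] op 1.004 q [-0.18  0.68 -0.63  1.82  0.52  0.82 -0.67]
t 3.33 pos [0.4869 0.2488 0.2004] yaw 23.13 zax [ 0.001  0.001 -1.   ] F [-0.57 -0.35  0.19] op 1.001 q [-0.18  0.68 -0.63  1.82  0.52  0.82 -0.67]
310 154 25 147
[0.48621149 0.25045313 0.39288149] 22.51045148441724 254.4300499807766 3429.0
t 3.33 pos [0.4869 0.2488 0.2004] yaw 23.13 zax [ 0.001  0.001 -1.   ] F [-0.57 -0.35  0.19] op 1.001 q [-0.18  0.68 -0.63  1.82  0.52  0.82 -0.67]
[np.float64(0.48621149466270375), np.float64(0.25045313116689355), 0.113, np.float64(22.51045148441724)] [-0.0002, -0.0058, 0.2912, -0.0003, -0.0003, 0.0035]
```

View pics/w2o.png

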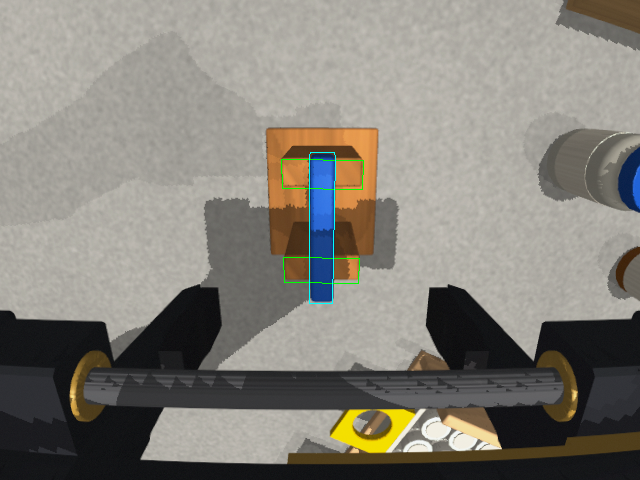

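Fit is (0.486, 0.250), yaw 22.5°, overlay matches handle (322,155–302). Descending.

Request:
play_rows(deltas=[[[-1,0,-0.005,0.08,0,0,0.003],[-1,0,-0.005,0.16,0,0,0.003],[-1,0,-0.005,0.24,0,0,0.003],[-1,0,-0.005,0.288,0,0,0.003],[-1,0,-0.005,0.292,0,0,0.003]]])

```text
clock: 3.95
tool_pos: [0.4863, 0.2501, 0.1125]
eef_rot: [0.981, 0.196, 0.0, -0.0]
contact_force: [0.2, -0.3, 0.2]
opening: 0.996
```

```bash
python3 -c "
from d import *
go((.4862,.250,.112,22.5))"
```

```text
t 3.95 pos [0.4863 0.2501 0.1125] yaw 22.59 zax [ 0.     0.001 -1.   ] F [ 0.21 -0.34  0.23] op 0.996 q [-0.25  0.79 -0.52  1.89  0.65  0.63 -0.79]
[0.4862, 0.25, 0.112, 22.5] [-0.0004, 0.0003, 0.0017, -0.0002, -0.0001, 0.0005]
```

Request:
play_rows(deltas=[[[0.3,0,0,0,0,0,0],[0.6,0,0,0,0,0,0],[1,0,0,0,0,0,0],[1,0,0,0,0,0,0],[1,0,0,0,0,0,0]]], force=40)

```text
clock: 4.58
tool_pos: [0.4863, 0.2502, 0.1126]
eef_rot: [0.981, 0.196, 0.0, -0.0]
contact_force: [0.1, 0.8, 1.1]
opening: 0.457
```

Request:
play_rows(deltas=[[[1,0,0,0,0,0,0],[1,0,0,0,0,0,0]]])

```text
clock: 4.82
tool_pos: [0.4863, 0.2502, 0.1126]
eef_rot: [0.981, 0.196, 0.0, -0.0]
contact_force: [0.4, -0.6, 0.4]
opening: 0.23
```

```bash
python3 -c "
from d import *
go((.4863,.2501,.225,22.6),)"
```

```text
t 4.83 pos [0.4863 0.2502 0.1126] yaw 22.6 zax [ 0.     0.001 -1.   ] F [ 0.42 -0.64  0.39] op 0.23 q [-0.25  0.79 -0.52  1.89  0.65  0.63 -0.79]
[0.4863, 0.2501, 0.225, 22.6] [0.0001, -0.0, -0.3748, -0.0002, -0.0002, -0.0]
```

Fingers still closing (0.23 ≈ 20 mm).

Request:
play_rows(deltas=[[[1,0,0,0,0,0,0],[1,0,0,0,0,0,0],[1,0,0,0,0,0,0]]])

```text
clock: 5.2
tool_pos: [0.4863, 0.2502, 0.1126]
eef_rot: [0.981, 0.196, 0.0, -0.0]
contact_force: [-0.3, 0.3, 1.4]
opening: 0.003
```

```bash
python3 - <<'E'
from d import *
from plant import vision
info()
cv2.imwrite("pics/t3.png",cv2.resize(vision.snapshot("scene")[130:270,330:500,::-1],None,fx=4,fy=4,interpolation=cv2.INTER_CUBIC))
E
```

```text
t 5.2 pos [0.4863 0.2502 0.1126] yaw 22.6 zax [ 0.     0.001 -1.   ] F [-0.28  0.3   1.43] op 0.003 q [-0.25  0.79 -0.52  1.89  0.65  0.63 -0.79]
```

View pics/t3.png

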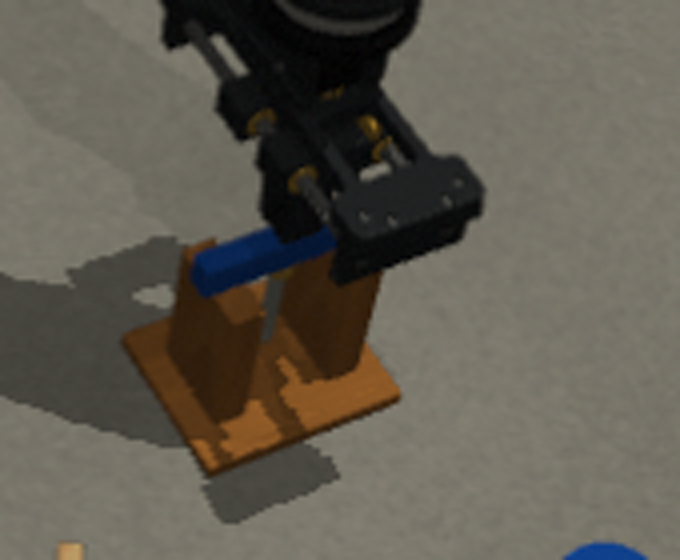

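The opening reads ~0 although the handle should hold it near 0.18. I'll look with the wrist camera before moving.

```bash
python3 - <<'E'
from d import *
from plant import vision
cv2.imwrite("pics/w4.png",vision.snapshot("wrist")[:,:,::-1])
cv2.imwrite("pics/t4.png",cv2.resize(vision.snapshot("top")[220:340,180:320,::-1],None,fx=5,fy=5,interpolation=cv2.INTER_CUBIC))
info()
E
```

```text
t 5.35 pos [0.4863 0.2502 0.1126] yaw 22.6 zax [ 0.     0.001 -1.   ] F [-0.25 -0.05  0.02] op 0.005 q [-0.25  0.79 -0.52  1.89  0.65  0.63 -0.79]
```

View pics/w4.png

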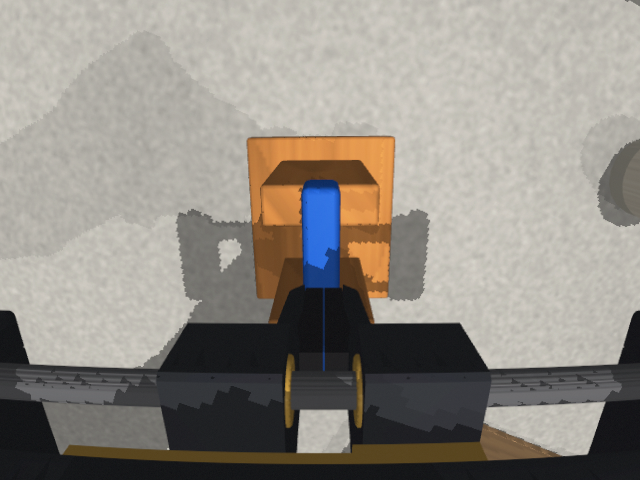

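View pics/t4.png

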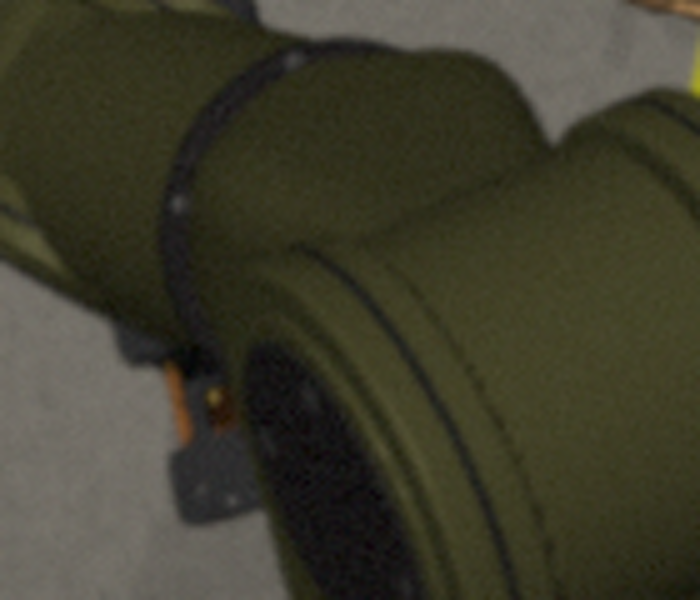

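```bash
python3 - <<'E'
from d import *
from plant import vision,r
print([a for a in dir(r) if a[0]!='_'], r.nose_length)
s=info(); m=vision.camera_model("wrist")
R0=R.from_quat(s['eef_rot'])
C=np.linalg.inv(m['world_to_cam'])[:3,3]; print('cam in tool',R0.inv().apply(C-s['tool_pos']))
for z in (-.03,-.02,-.01,0,.01,.019,.03):
    P=s['tool_pos']+R0.apply([[0,9e-3,z],[0,-9e-3,z],[.044,-9e-3,z],[-.044,-9e-3,z],[.044,9e-3,z],[-.044,9e-3,z]]); print(z,np.round(proj(m,P)).tolist())
from fit import T
print(proj(m,T(.4862,.2502,np.radians(22.6),[[0.008,.05,.122],[-.008,.05,.122],[0,0,.122],[0,-.05,.122]])))
E
```

```text
['Unreachable', 'finish_job', 'nose_length'] 0.019
t 5.35 pos [0.4863 0.2502 0.1126] yaw 22.6 zax [ 0.     0.001 -1.   ] F [-0.25 -0.05  0.02] op 0.005 q [-0.25  0.79 -0.52  1.89  0.65  0.63 -0.79]
cam in tool [ 0.0011578  -0.07947037 -0.16069493]
-0.03 [[320.0, 345.0], [320.0, 305.0], [436.0, 304.0], [204.0, 304.0], [431.0, 345.0], [209.0, 344.0]]
-0.02 [[320.0, 331.0], [320.0, 293.0], [429.0, 292.0], [211.0, 292.0], [425.0, 331.0], [215.0, 331.0]]
-0.01 [[320.0, 319.0], [320.0, 282.0], [423.0, 282.0], [218.0, 282.0], [420.0, 319.0], [221.0, 319.0]]
0 [[321.0, 308.0], [321.0, 272.0], [418.0, 272.0], [223.0, 272.0], [415.0, 308.0], [226.0, 308.0]]
0.01 [[321.0, 298.0], [321.0, 264.0], [413.0, 264.0], [228.0, 264.0], [410.0, 298.0], [231.0, 298.0]]
0.019 [[321.0, 290.0], [321.0, 257.0], [409.0, 257.0], [232.0, 257.0], [407.0, 290.0], [235.0, 290.0]]
0.03 [[321.0, 281.0], [321.0, 249.0], [405.0, 249.0], [237.0, 249.0], [402.0, 281.0], [239.0, 281.0]]
[[340.25654155 186.2156904 ]
 [299.70265641 186.20833427]
 [320.22660696 300.07050838]
 [320.4618988  393.11447275]]
```

The picture shows the jaws nearly touching, with only a thin blue line at column 323. They closed above the handle, so the real fingertips sit higher than I inferred. The finger tip row (about 288) and open width also fit a tip at about -18 mm in reported tool z, not +19. I'll open and check from outside.

Request:
play_rows(deltas=[[[-1,0,0,0,0,0,0],[-1,0,0,0,0,0,0],[-1,0,0,0,0,0,0],[-1,0,0,0,0,0,0],[-1,0,0,0,0,0,0]]])

```text
clock: 5.98
tool_pos: [0.4863, 0.2501, 0.1126]
eef_rot: [0.981, 0.196, 0.0, -0.0]
contact_force: [0.1, -0.1, -0.4]
opening: 0.549
```

Request:
play_rows(deltas=[[[-1,0,0,0,0,0,0],[-1,0,0,0,0,0,0],[-1,0,0,0,0,0,0]]])

```text
clock: 6.35
tool_pos: [0.4863, 0.2502, 0.1126]
eef_rot: [0.981, 0.196, 0.0, -0.0]
contact_force: [-0.5, 1.4, -0.4]
opening: 0.886
```

```bash
python3 - <<'E'
from d import *
from plant import vision
s=info()
im=vision.snapshot("scene")[:,:,::-1].copy()
cv2.imwrite("pics/s5.png",im)
m=vision.camera_model("scene"); R0=R.from_quat(s['eef_rot'])
o=cv2.resize(im[110:260,330:520],None,fx=4,fy=4,interpolation=cv2.INTER_CUBIC)
for sx in(-1,1):
  for z,col in((-.018,(0,255,0)),(.019,(0,0,255))):
    P=s['tool_pos']+R0.apply([[sx*.044,y,z] for y in(-.009,.009)]+[[sx*.0615,.009,z],[sx*.0615,-.009,z]])
    cv2.polylines(o,[np.round((proj(m,P)-[330,110]+.5)*4).astype(int)],True,col,1)
cv2.imwrite("pics/s5o.png",o)
cv2.imwrite("pics/w5.png",vision.snapshot("wrist")[:,:,::-1])
E
```

```text
t 6.35 pos [0.4863 0.2502 0.1126] yaw 22.59 zax [ 0.     0.001 -1.   ] F [-0.54  1.39 -0.38] op 0.886 q [-0.25  0.79 -0.52  1.89  0.65  0.63 -0.79]
```

View pics/s5o.png

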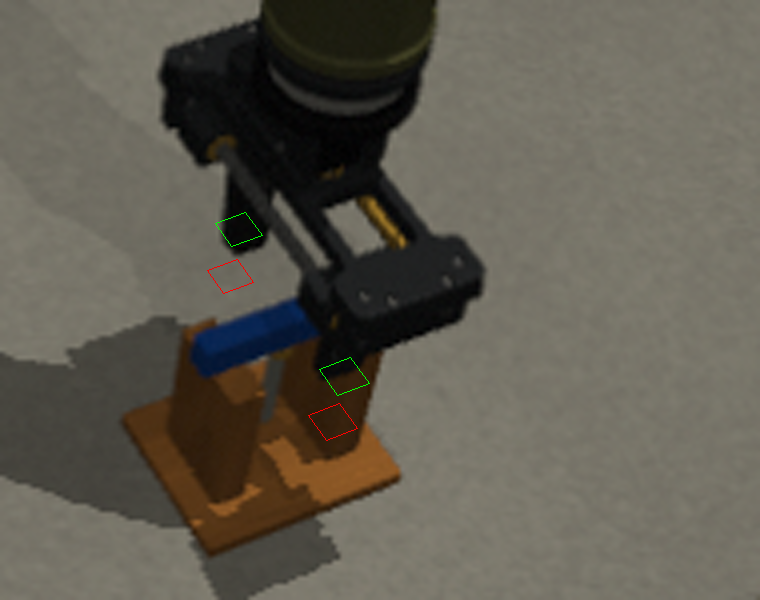

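View pics/w5.png

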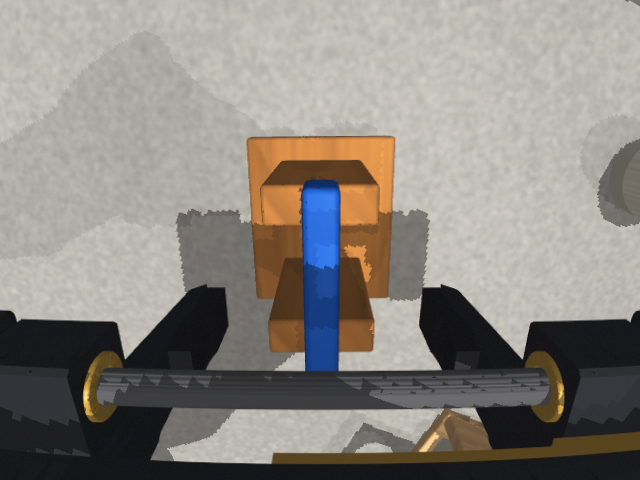

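Confirmed: the fingertips end at the green squares (about -17 mm in reported tool z), not at the red nominal ones. The real grasp point is about 35 mm above the reported TCP. I'll lower another 35 mm with the jaws open.

Request:
play_rows(deltas=[[[-1,0,0,0.03,0,0,0],[-1,0,0,0.06,0,0,0],[-1,0,0,0.09,0,0,0],[-1,0,0,0.115,0,0,0],[-1,0,0,0.115,0,0,0]]])

```text
clock: 7.08
tool_pos: [0.4859, 0.25, 0.0773]
eef_rot: [0.981, 0.196, -0.0, -0.0]
contact_force: [0.3, -0.3, 0.2]
opening: 0.997
```

Request:
play_rows(deltas=[[[1,0,0,0,0,0,0],[1,0,0,0,0,0,0],[1,0,0,0,0,0,0],[1,0,0,0,0,0,0],[1,0,0,0,0,0,0]]], force=40)

```text
clock: 7.7
tool_pos: [0.4859, 0.25, 0.0774]
eef_rot: [0.981, 0.196, -0.0, -0.0]
contact_force: [-0.2, -1.1, -0.2]
opening: 0.453
```

Request:
play_rows(deltas=[[[1,0,0,0,0,0,0],[1,0,0,0,0,0,0],[1,0,0,0,0,0,0],[1,0,0,0,0,0,0],[1,0,0,0,0,0,0]]])

```text
clock: 8.32
tool_pos: [0.4859, 0.2499, 0.0774]
eef_rot: [0.981, 0.196, -0.0, -0.0]
contact_force: [-1.1, -1.2, -1.1]
opening: 0.179
```

```bash
python3 - <<'E'
from d import *
from plant import vision
s=info()
im=vision.snapshot("scene")[:,:,::-1].copy()
cv2.imwrite("pics/s6.png",cv2.resize(im[110:260,330:520],None,fx=4,fy=4,interpolation=cv2.INTER_CUBIC))
cv2.imwrite("pics/w6.png",vision.snapshot("wrist")[:,:,::-1])
E
```

```text
t 8.32 pos [0.4859 0.2499 0.0774] yaw 22.61 zax [-0.001  0.    -1.   ] F [-1.08 -1.22 -1.11] op 0.179 q [-0.28  0.85 -0.47  1.91  0.7   0.56 -0.83]
```

View pics/s6.png

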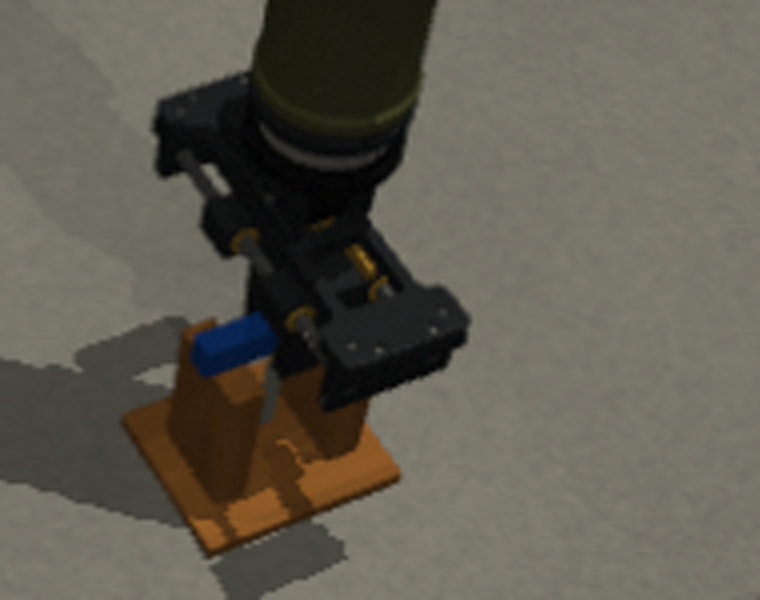

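View pics/w6.png

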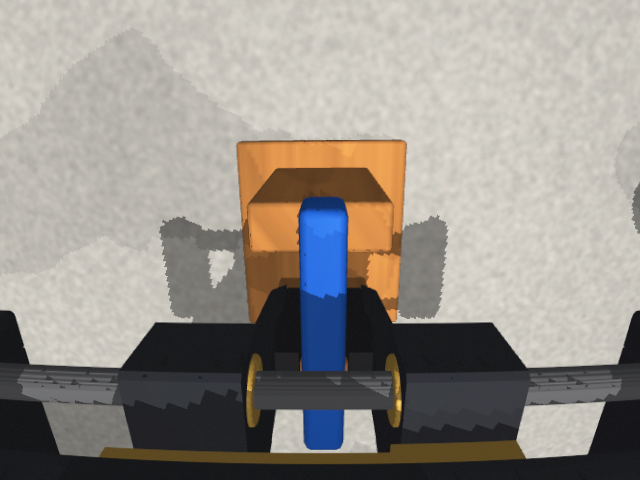

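Gripped: opening 0.179 is about 16 mm, and the handle is between both fingers. Its centre is 33.6 mm above the reported TCP. Lifting.

Request:
play_rows(deltas=[[[1,0,0,-0.06,0,0,0],[1,0,0,-0.15,0,0,0],[1,0,0,-0.26,0,0,0],[1,0,0,-0.37,0,0,0],[1,0,0,-0.43,0,0,0]]])

```text
clock: 9.05
tool_pos: [0.4864, 0.2502, 0.2079]
eef_rot: [0.981, 0.196, 0.0, -0.0]
contact_force: [-0.4, -0.6, -1.4]
opening: 0.178
```

```bash
python3 - <<'E'
from d import *
from plant import vision
go((.52,.1,.21,10),(.56,-.03,.21,-3),(.596,-.062,.21,-5.1))
im=vision.snapshot("scene")[:,:,::-1].copy()
cv2.imwrite("pics/s7.png",cv2.resize(im[90:260,310:520],None,fx=3,fy=3,interpolation=cv2.INTER_CUBIC))
E
```

```text
t 9.05 pos [0.4864 0.2502 0.2079] yaw 22.6 zax [ 0.001  0.001 -1.   ] F [-0.42 -0.57 -1.39] op 0.178 q [-0.18  0.67 -0.63  1.81  0.51  0.84 -0.67]
[0.52, 0.1, 0.21, 10] [-0.0888, 0.5053, -0.0074, -0.0003, -0.0003, 0.07]
[0.56, -0.03, 0.21, -3] [-0.1323, 0.9566, -0.0078, -0.0003, -0.0002, 0.1422]
[0.596, -0.062, 0.21, -5.1] [-0.0625, 1.1012, -0.0078, -0.0003, -0.0002, 0.1539]
```

View pics/s7.png

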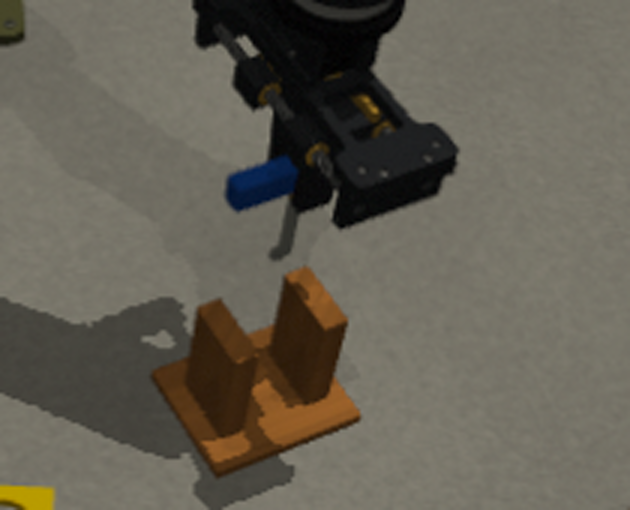

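Request:
play_rows(deltas=[[[1,-0.022,0.11,0,0,0,0.015],[1,-0.045,0.24,0,0,0,0.03],[1,-0.067,0.37,0,0,0,0.05],[1,-0.089,0.505,0,0,0,0.07],[1,-0.1,0.63,0,0,0,0.09]]])

```text
clock: 9.72
tool_pos: [0.5317, 0.063, 0.2084]
eef_rot: [0.999, 0.055, 0.001, -0.001]
contact_force: [-0.5, -0.5, -1.6]
opening: 0.182
```

```bash
python3 - <<'E'
from d import *
go((.59,-.03,.21,-3),(.615,-.0643,.21,-5.1),(.615,-.0643,.155,-5.1))
E
```

```text
t 9.72 pos [0.5317 0.063  0.2084] yaw 6.26 zax [ 0.002  0.002 -1.   ] F [-0.53 -0.46 -1.59] op 0.182 q [ 0.15  0.64 -0.58  1.84  0.47  0.8  -0.57]
[0.59, -0.03, 0.21, -3] [0.1594, 0.3294, -0.0055, -0.0005, -0.0005, 0.0514]
[0.615, -0.0643, 0.21, -5.1] [0.2298, 0.4522, -0.0055, -0.0006, -0.0005, 0.0631]
[0.615, -0.0643, 0.155, -5.1] [0.2294, 0.4525, 0.1778, -0.0006, -0.0005, 0.0631]
```

Request:
play_rows(deltas=[[[1,0.05,0.1,0,0,0,0.015],[1,0.11,0.22,0,0,0,0.035],[1,0.17,0.34,0,0,0,0.052],[1,0.22,0.44,0.03,0,0,0.063],[1,0.23,0.452,0.12,0,0,0.063]]])

```text
clock: 10.35
tool_pos: [0.6169, -0.0679, 0.1718]
eef_rot: [0.999, -0.047, 0.002, 0.0]
contact_force: [-0.1, 0.9, -1.6]
opening: 0.175
```

Request:
play_rows(deltas=[[[1,0,0,0.04,0,0,0],[1,0,0,0.06,0,0,0]]])

```text
clock: 10.6
tool_pos: [0.6162, -0.0677, 0.1528]
eef_rot: [0.999, -0.047, 0.001, 0.0]
contact_force: [-0.0, -0.5, -1.0]
opening: 0.178
```

```bash
python3 - <<'E'
from d import *
from plant import vision
s=info(); m=vision.camera_model("wrist")
im=vision.snapshot("wrist")[:,:,::-1].copy(); cv2.imwrite("pics/w8.png",im)
im=vision.snapshot("scene")[:,:,::-1].copy()
cv2.imwrite("pics/s8.png",cv2.resize(im[170:320,160:360],None,fx=4,fy=4,interpolation=cv2.INTER_CUBIC))
im=vision.snapshot("top")[:,:,::-1].copy(); cv2.imwrite("pics/t8.png",im)
go((.615,-.0643,.155,-5.1))
E
```

```text
t 10.6 pos [ 0.6162 -0.0677  0.1528] yaw -5.37 zax [ 0.003 -0.    -1.   ] F [-0.   -0.51 -1.05] op 0.178 q [ 0.3   0.8  -0.49  1.64  0.48  0.82 -0.49]
t 10.75 pos [ 0.617  -0.0671  0.1541] yaw -5.33 zax [ 0.005 -0.    -1.   ] F [-0.73 -0.32 -0.63] op 0.175 q [ 0.3   0.8  -0.49  1.64  0.48  0.82 -0.49]
[0.615, -0.0643, 0.155, -5.1] [-0.0073, -0.0088, -0.0029, -0.0001, -0.0015, -0.0013]
```

View pics/w8.png

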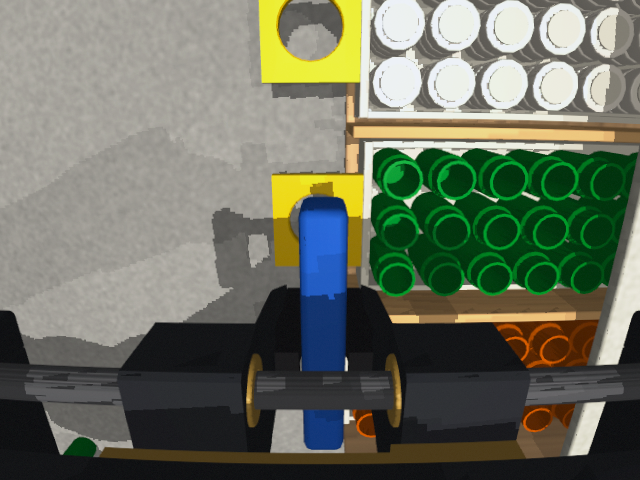

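View pics/s8.png

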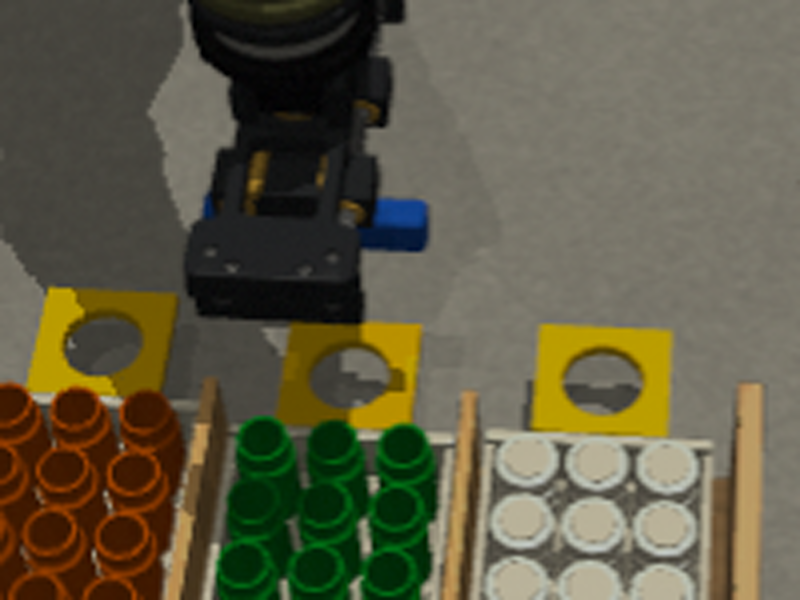

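View pics/t8.png

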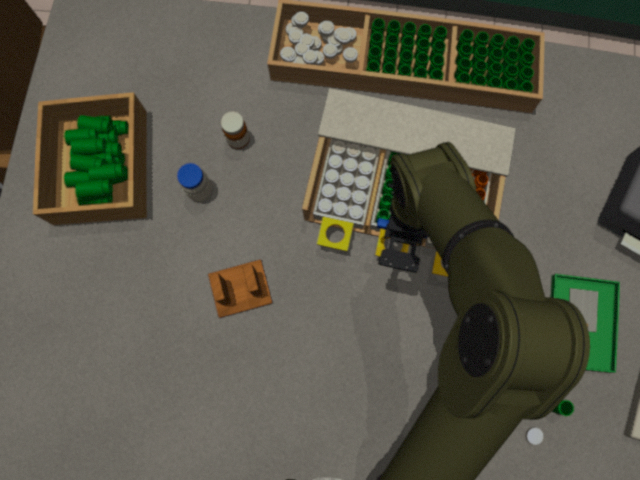

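Request:
play_rows(deltas=[[[1,-0.007,-0.009,0,0,0,0],[1,-0.007,-0.009,0,0,0,0],[1,-0.007,-0.009,0,0,0,0]]])

```text
clock: 11.12
tool_pos: [0.6153, -0.0642, 0.1545]
eef_rot: [0.999, -0.046, 0.003, -0.0]
contact_force: [0.7, 0.1, -1.0]
opening: 0.173
```

```bash
python3 - <<'E'
from d import *
from fit import *
from plant import vision
s=info(); m=vision.camera_model("wrist")
im=vision.snapshot("wrist")[:,:,::-1].copy()
s=info()
for p in ((.6131,-.0641,np.radians(-5.1)),(.6208,.0606,np.radians(-5.1))):
    cv2.polylines(im,[np.round(hull(proj(m,T(*p,box(.062,.066,.055,.055))))).astype(int)],True,(255,0,255),1)
    cv2.polylines(im,[np.round(hull(proj(m,T(*p,circ(.055))))).astype(int)],True,(255,0,255),1)
g=np.r_[s['tool_pos'][:2],np.radians(-5.1)]
cv2.polylines(im,[np.round(hull(proj(m,T(*g,box(.016,.1,s['tool_pos'][2]+.0226,s['tool_pos'][2]+.0446))))).astype(int)],True,(0,255,255),1)
cv2.imwrite("pics/w9.png",im)
E
```

```text
t 11.12 pos [ 0.6153 -0.0642  0.1545] yaw -5.32 zax [ 0.005 -0.    -1.   ] F [ 0.73  0.08 -1.  ] op 0.173 q [ 0.3   0.8  -0.49  1.65  0.48  0.82 -0.5 ]
t 11.18 pos [ 0.6152 -0.0643  0.1544] yaw -5.33 zax [ 0.005 -0.    -1.   ] F [ 0.2  -0.39 -1.31] op 0.174 q [ 0.3   0.8  -0.49  1.65  0.48  0.82 -0.5 ]
```

View pics/w9.png

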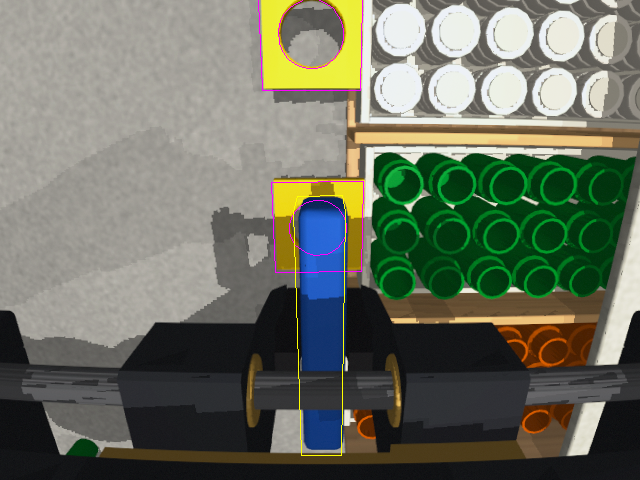

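Overlays agree with the tabs to 1–2 mm. Lowering the hook into the green hole.

Request:
play_rows(deltas=[[[1,0,-0.003,0.05,0,0,0],[1,0,-0.003,0.1,0,0,0],[1,0,-0.003,0.15,0,0,0],[1,0,-0.003,0.2,0,0,0],[1,0,-0.003,0.243,0,0,0]]])

```text
clock: 11.8
tool_pos: [0.6154, -0.0634, 0.0802]
eef_rot: [0.999, -0.046, 0.002, 0.0]
contact_force: [-0.4, -0.8, -1.5]
opening: 0.175
```

Request:
play_rows(deltas=[[[1,0,0,0,0,0,0]]])

```text
clock: 11.92
tool_pos: [0.6146, -0.0634, 0.0789]
eef_rot: [0.999, -0.046, 0.001, 0.0]
contact_force: [0.2, 0.3, -1.1]
opening: 0.177
```

```bash
python3 - <<'E'
from d import *
from fit import *
from plant import vision
s=info(); m=vision.camera_model("wrist")
cv2.imwrite("pics/w10.png",vision.snapshot("wrist")[:,:,::-1])
im=vision.snapshot("scene")[:,:,::-1].copy()
cv2.imwrite("pics/s10.png",cv2.resize(im[170:320,160:360],None,fx=4,fy=4,interpolation=cv2.INTER_CUBIC))
E
```

```text
t 11.93 pos [ 0.6146 -0.0634  0.0789] yaw -5.32 zax [ 0.002 -0.    -1.   ] F [ 0.17  0.32 -1.11] op 0.177 q [ 0.27  0.9  -0.43  1.69  0.55  0.67 -0.56]
```

View pics/s10.png

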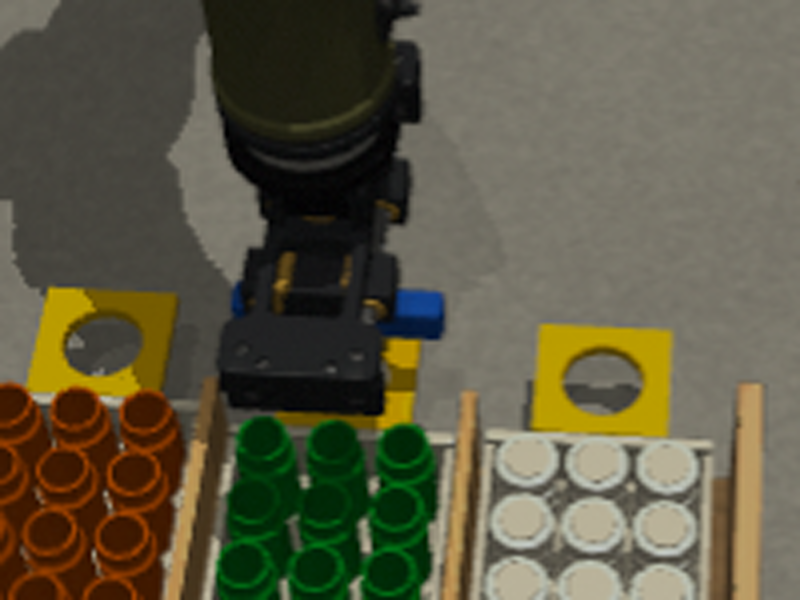

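View pics/w10.png

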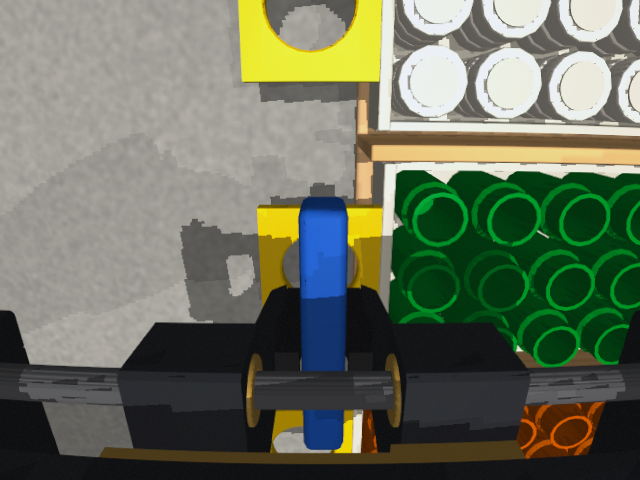

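The rod is in the hole with no contact force. Pulling out slowly along tool -x.

Request:
play_rows(deltas=[[[1,-0.03,0,0,0,0,0],[1,-0.06,0,0,0,0,0],[1,-0.1,0,0,0,0,0],[1,-0.14,0,0,0,0,0],[1,-0.18,0,0,0,0,0]]])

```text
clock: 12.65
tool_pos: [0.5615, -0.0582, 0.0804]
eef_rot: [0.999, -0.046, 0.003, -0.0]
contact_force: [1.9, -0.6, 0.3]
opening: 0.179
```

```bash
python3 - <<'E'
from d import *
a=-5.1; c,s=np.cos(np.radians(a)),np.sin(np.radians(a))
d=.119
go((.6146-d*c,-.0634-d*s,.079,-5.1))
E
```

```text
t 12.65 pos [ 0.5615 -0.0582  0.0804] yaw -5.33 zax [ 0.006 -0.    -1.   ] F [ 1.93 -0.62  0.29] op 0.179 q [ 0.25  0.84 -0.4   1.86  0.59  0.55 -0.63]
[np.float64(0.49607111321611846), np.float64(-0.05282157867289346), 0.079, -5.1] [-0.219, 0.0023, 0.0033, -0.0001, -0.0018, -0.0013]
```

Force is +1.9 N in x, which matches the tray drag. Continuing.

Request:
play_rows(deltas=[[[1,-0.05,0.001,0.003,0,0,0],[1,-0.1,0.001,0.003,0,0,0],[1,-0.15,0.002,0.003,0,0,0],[1,-0.2,0.002,0.003,0,0,0],[1,-0.219,0.002,0.003,0,0,0]]])

```text
clock: 13.28
tool_pos: [0.495, -0.0525, 0.0794]
eef_rot: [0.999, -0.046, 0.003, -0.0]
contact_force: [1.4, 0.8, -0.0]
opening: 0.178
```

Request:
play_rows(deltas=[[[1,0,0,0,0,0,0],[1,0,0,0,0,0,0]]])

```text
clock: 13.52
tool_pos: [0.4949, -0.0526, 0.0793]
eef_rot: [0.999, -0.046, 0.002, 0.0]
contact_force: [-0.8, 0.0, -1.1]
opening: 0.173
```

```bash
cat > chk.py <<'E'
from d import *
from fit import *
from plant import vision
import sys
s=info(); m=vision.camera_model("wrist"); n=sys.argv[1]
w=vision.snapshot("wrist")[:,:,::-1].copy(); cv2.imwrite(f"pics/w{n}.png",w)
im=vision.snapshot("scene")[:,:,::-1].copy(); cv2.imwrite(f"pics/s{n}.png",cv2.resize(im[150:350,130:370],None,fx=3,fy=3,interpolation=cv2.INTER_CUBIC))
im=vision.snapshot("top")[:,:,::-1].copy(); cv2.imwrite(f"pics/t{n}.png",im)
E
python3 chk.py 11
```

```text
t 13.53 pos [ 0.4949 -0.0526  0.0793] yaw -5.3 zax [ 0.005 -0.    -1.   ] F [-0.82  0.03 -1.07] op 0.173 q [ 0.21  0.78 -0.33  2.06  0.64  0.39 -0.72]
```

View pics/s11.png

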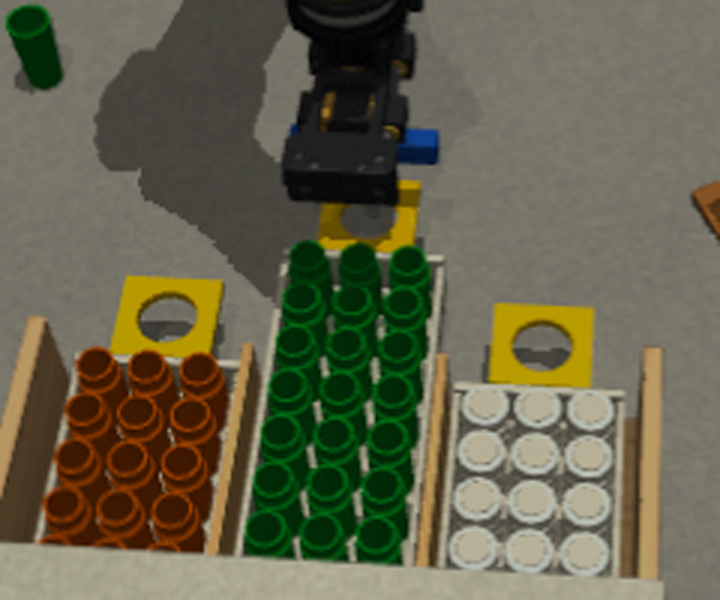

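View pics/w11.png

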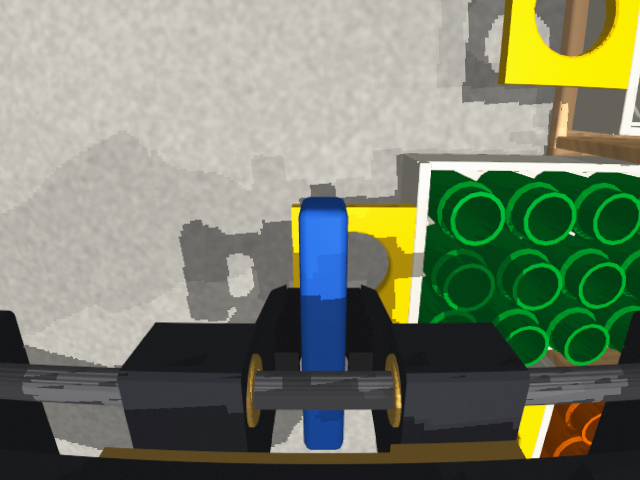

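Tray has come out; I'll measure the travel from the tab's visible corner (292,207) and front wall.

```bash
python3 - <<'E'
from h import *
from plant import vision
m=vision.camera_model("wrist")
c=onplane(m,[[292.5,207],[293.5,290]],.055); print(c)
a=np.radians(-5.1); X=np.array([np.cos(a),np.sin(a)])
print((c-[.6131,-.0641])@X+.031)
E
```

```text
[[ 0.48461059 -0.01758693]
 [ 0.47989769 -0.06222174]]
[-0.10111547 -0.10184193]
```

Tray moved about 101.5 mm. Backing off 13.5 mm to +x, then lifting straight up.

Request:
play_rows(deltas=[[[1,0.015,0,0,0,0,0],[1,0.03,0,0,0,0,0],[1,0.047,0,0,0,0,0],[1,0.047,0,0,0,0,0],[1,0.047,0,0,0,0,0]]])

```text
clock: 14.3
tool_pos: [0.5089, -0.0539, 0.0792]
eef_rot: [0.999, -0.046, 0.002, -0.0]
contact_force: [0.6, -0.5, -1.4]
opening: 0.177
```

```bash
python3 chk.py 12
```

```text
t 14.3 pos [ 0.5089 -0.0539  0.0792] yaw -5.31 zax [ 0.005 -0.    -1.   ] F [ 0.57 -0.53 -1.43] op 0.177 q [ 0.23  0.8  -0.35  2.02  0.63  0.43 -0.7 ]
```

View pics/w12.png

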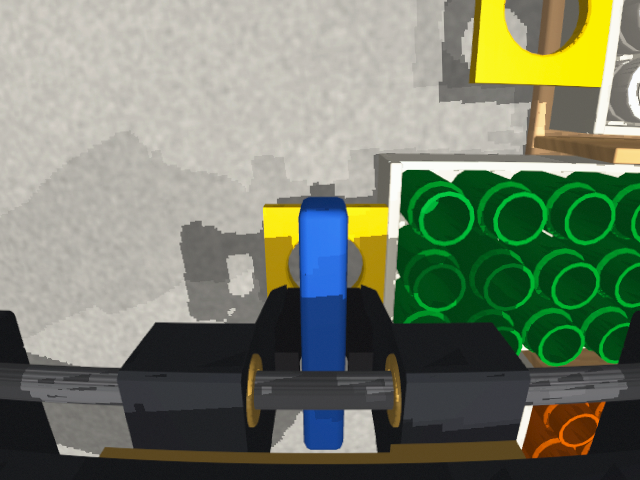

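The handle now sits centred over the hole (columns 290–362), and the tab did not follow. Lifting.

Request:
play_rows(deltas=[[[1,0,0,-0.04,0,0,0],[1,0,0,-0.08,0,0,0],[1,0,0,-0.13,0,0,0],[1,0,0,-0.22,0,0,0],[1,0,0,-0.33,0,0,0]]])

```text
clock: 15.08
tool_pos: [0.508, -0.0539, 0.1797]
eef_rot: [0.999, -0.046, 0.002, -0.0]
contact_force: [0.2, -0.6, -1.0]
opening: 0.178
```

Request:
play_rows(deltas=[[[1,0,0,-0.06,0,0,0],[1,0,0,-0.1,0,0,0]]])

```text
clock: 15.32
tool_pos: [0.5081, -0.054, 0.2116]
eef_rot: [0.999, -0.046, 0.003, -0.0]
contact_force: [1.0, 0.2, -0.9]
opening: 0.176
```

```bash
python3 chk.py 13; python3 -c "
from d import *
go((.49,.05,.21,3),(.488,.15,.21,13),(.4863,.2501,.21,22.6))"
```

```text
t 15.32 pos [ 0.5081 -0.054   0.2116] yaw -5.3 zax [ 0.006 -0.    -1.   ] F [ 0.97  0.17 -0.88] op 0.176 q [ 0.35  0.6  -0.54  1.91  0.44  0.74 -0.53]
t 15.47 pos [ 0.508  -0.054   0.2102] yaw -5.31 zax [ 0.005 -0.    -1.   ] F [-0.17 -0.13 -0.74] op 0.176 q [ 0.35  0.6  -0.54  1.91  0.44  0.74 -0.53]
[0.49, 0.05, 0.21, 3] [-0.0917, -0.3397, 0.0003, 0.0, -0.0016, -0.0462]
[0.488, 0.15, 0.21, 13] [-0.1292, -0.671, 0.0002, 0.0002, -0.0016, -0.1017]
[0.4863, 0.2501, 0.21, 22.6] [-0.1657, -1.0027, 0.0001, 0.0003, -0.0016, -0.1551]
```

View pics/s13.png

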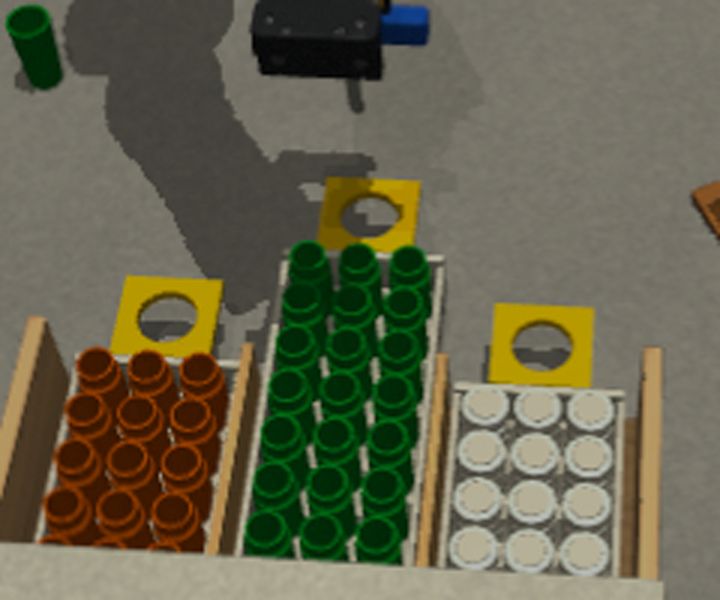

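Hook is free and the tray stays out. Returning to above the rest.

Request:
play_rows(deltas=[[[1,-0.045,-0.15,0,0,0,-0.02],[1,-0.09,-0.32,0,0,-0.001,-0.045],[1,-0.11,-0.49,0,0,-0.001,-0.07],[1,-0.129,-0.66,0,0,-0.001,-0.1],[1,-0.147,-0.83,0,0,-0.001,-0.128]]])

```text
clock: 16.1
tool_pos: [0.4864, 0.1992, 0.209]
eef_rot: [0.988, 0.156, -0.0, 0.001]
contact_force: [0.6, -0.4, -1.5]
opening: 0.178
```

```bash
python3 -c "
from d import *
go((.4859,.2499,.205,22.6),)"
```

```text
t 16.1 pos [0.4864 0.1992 0.209 ] yaw 17.9 zax [ 0.    -0.002 -1.   ] F [ 0.61 -0.37 -1.51] op 0.178 q [-0.1   0.64 -0.62  1.87  0.5   0.8  -0.68]
[0.4859, 0.2499, 0.205, 22.6] [0.0505, -0.1615, 0.0131, 0.0005, 0.0001, -0.0261]
```

Request:
play_rows(deltas=[[[1,0.025,-0.08,0.005,0,0,-0.013],[1,0.05,-0.16,0.01,0,0,-0.026],[1,0.05,-0.162,0.013,0,0,-0.026],[1,0.05,-0.162,0.013,0,0,-0.026]]])

```text
clock: 16.6
tool_pos: [0.4854, 0.2484, 0.2042]
eef_rot: [0.981, 0.195, -0.001, 0.002]
contact_force: [-0.4, -1.3, -1.3]
opening: 0.173
```

```bash
python3 chk.py 14; python3 - <<'E'
from d import *
from plant import vision
go((.4859,.2499,.0774,22.6),)
im=vision.snapshot("scene")[:,:,::-1].copy()
cv2.imwrite("pics/s14.png",cv2.resize(im[90:260,310:520],None,fx=3,fy=3,interpolation=cv2.INTER_CUBIC))
E
```

```text
t 16.6 pos [0.4854 0.2484 0.2042] yaw 22.51 zax [-0.001 -0.004 -1.   ] F [-0.36 -1.32 -1.26] op 0.173 q [-0.18  0.67 -0.63  1.81  0.52  0.83 -0.68]
t 16.75 pos [0.4859 0.2483 0.2048] yaw 22.46 zax [-0.    -0.003 -1.   ] F [ 0.5   0.83 -1.11] op 0.174 q [-0.18  0.67 -0.63  1.81  0.52  0.83 -0.68]
[0.4859, 0.2499, 0.0774, 22.6] [0.0024, -0.0061, 0.4247, 0.0009, 0.0004, -0.0008]
```

View pics/s14.png

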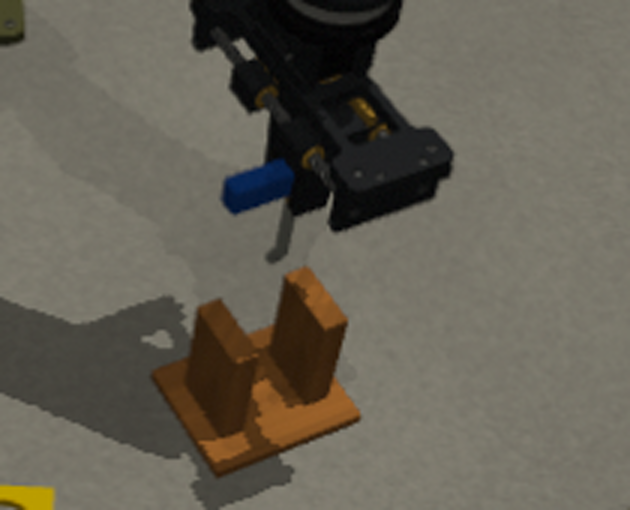

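View pics/w14.png

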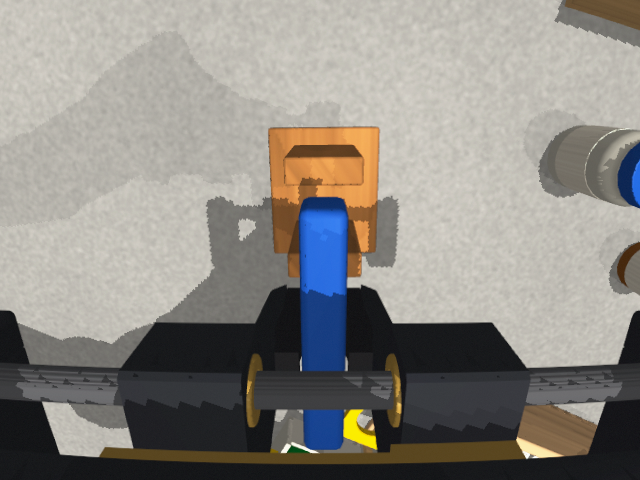

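The hook sits in the grip as it did after lifting, so it did not slip. Lowering to the seat.

Request:
play_rows(deltas=[[[1,0.0024,-0.006,0.08,0.0009,0,0],[1,0.0024,-0.006,0.16,0.0009,0,-0.0008],[1,0.0024,-0.006,0.24,0.0009,0,-0.0008],[1,0.0024,-0.006,0.3,0.0009,0,-0.0008],[1,0.0024,-0.006,0.33,0.0009,0,-0.0008]]])

```text
clock: 17.42
tool_pos: [0.4859, 0.2494, 0.1052]
eef_rot: [0.981, 0.196, -0.001, 0.0]
contact_force: [0.4, -0.1, -1.6]
opening: 0.179
```

```bash
python3 -c "
from d import *
go((.4859,.2499,.079,22.6),(.4859,.2499,.0774,22.6))"
```

```text
t 17.43 pos [0.4859 0.2494 0.1052] yaw 22.56 zax [-0.002 -0.001 -1.   ] F [ 0.37 -0.15 -1.63] op 0.179 q [-0.25  0.81 -0.52  1.89  0.66  0.62 -0.8 ]
[0.4859, 0.2499, 0.079, 22.6] [0.0008, -0.0016, 0.0873, 0.0001, 0.0006, -0.0002]
[0.4859, 0.2499, 0.0774, 22.6] [0.0008, -0.0016, 0.0926, 0.0001, 0.0006, -0.0002]
```

Request:
play_rows(deltas=[[[1,0.0008,-0.0016,0.04,0,0.0006,0],[1,0.0008,-0.0016,0.07,0,0.0006,0],[1,0.0008,-0.0016,0.082,0,0.0006,0],[1,0.0008,-0.0016,0.089,0,0.0006,0],[1,0.0008,-0.0016,0.0925,0,0.0006,0]]])

```text
clock: 18.05
tool_pos: [0.4861, 0.2501, 0.0776]
eef_rot: [0.981, 0.196, 0.0, 0.0]
contact_force: [0.1, 0.2, -1.7]
opening: 0.175
```

```bash
python3 - <<'E'
from d import *
from plant import vision
go((.4859,.2499,.0774,22.6),)
im=vision.snapshot("scene")[:,:,::-1].copy()
cv2.imwrite("pics/s15.png",cv2.resize(im[110:260,330:520],None,fx=4,fy=4,interpolation=cv2.INTER_CUBIC))
cv2.imwrite("pics/w15.png",vision.snapshot("wrist")[:,:,::-1])
E
```

```text
t 18.05 pos [0.4861 0.2501 0.0776] yaw 22.56 zax [ 0. -0. -1.] F [ 0.08  0.16 -1.7 ] op 0.175 q [-0.28  0.85 -0.48  1.91  0.71  0.56 -0.84]
[0.4859, 0.2499, 0.0774, 22.6] [-0.0007, 0.0003, 0.0007, 0.0001, -0.0001, -0.0002]
```

View pics/s15.png

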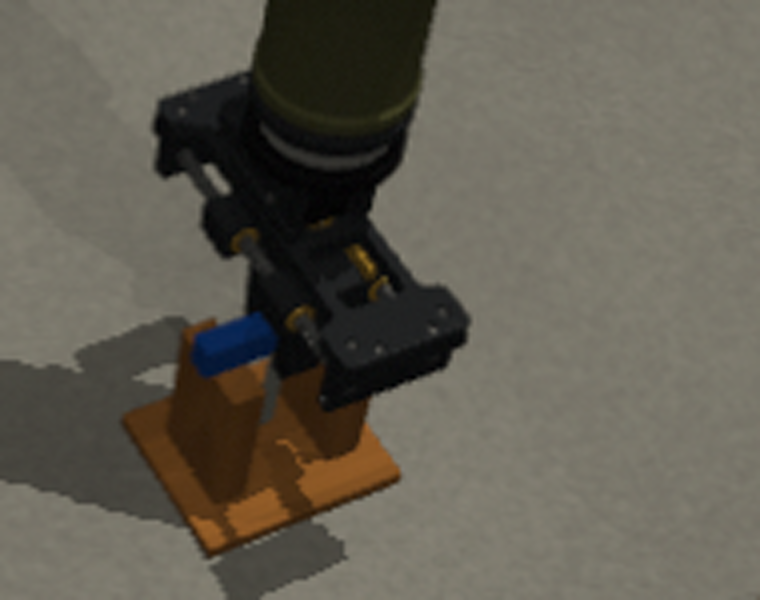

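View pics/w15.png

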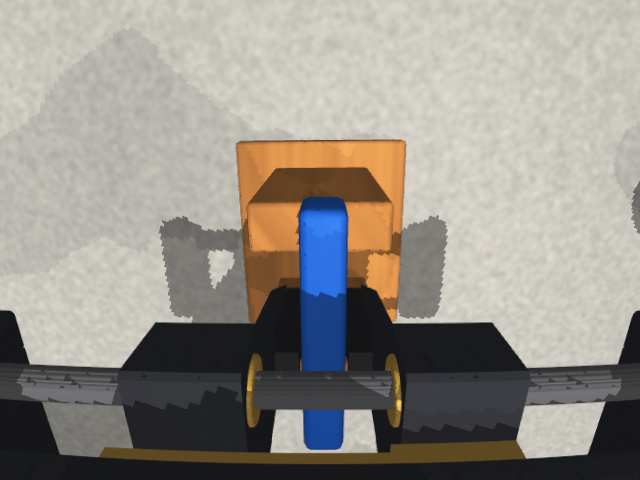

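Both views match the pre-lift pictures. The hook's weight is still on the gripper, so I'll lower a touch more.

Request:
play_rows(deltas=[[[1,0,0,0.002,0,0,0],[1,0,0,0.002,0,0,0],[1,0,0,0.002,0,0,0]]])

```text
clock: 18.52
tool_pos: [0.4861, 0.25, 0.0774]
eef_rot: [0.981, 0.196, 0.0, 0.0]
contact_force: [-1.2, -1.1, 3.9]
opening: 0.172
```

```bash
python3 -c "
from d import *
go()"
```

```text
t 18.52 pos [0.4861 0.25   0.0774] yaw 22.56 zax [ 0.001 -0.    -1.   ] F [-1.2  -1.09  3.93] op 0.172 q [-0.28  0.85 -0.48  1.91  0.71  0.56 -0.84]
```

Seated (+3.9 N upward). Opening the jaws gradually.

Request:
play_rows(deltas=[[[0.5,0,0,0,0,0,0],[0.3,0,0,0,0,0,0],[0,0,0,0,0,0,0],[-0.5,0,0,0,0,0,0],[-1,0,0,0,0,0,0]]])

```text
clock: 19.15
tool_pos: [0.4861, 0.25, 0.0773]
eef_rot: [0.981, 0.196, 0.0, 0.0]
contact_force: [0.0, 0.0, 0.1]
opening: 0.666
```

Request:
play_rows(deltas=[[[-1,0,0,0,0,0,0],[-1,0,0,0,0,0,0],[-1,0,0,0,0,0,0],[-1,0,0,0,0,0,0],[-1,0,0,0,0,0,0]]])

```text
clock: 19.77
tool_pos: [0.4861, 0.25, 0.0773]
eef_rot: [0.981, 0.196, 0.0, 0.0]
contact_force: [0.8, 0.6, 0.5]
opening: 0.996
```

Request:
play_rows(deltas=[[[-1,0,0,-0.05,0,0,0],[-1,0,0,-0.12,0,0,0],[-1,0,0,-0.25,0,0,0],[-1,0,0,-0.4,0,0,0],[-1,0,0,-0.55,0,0,0]]])

```text
clock: 20.4
tool_pos: [0.4857, 0.25, 0.2448]
eef_rot: [0.981, 0.196, 0.001, -0.0]
contact_force: [-0.1, -0.2, -0.7]
opening: 1.003
```

Request:
play_rows(deltas=[[[-1,0.05,0.15,0,0,0,0.02],[-1,0.1,0.3,0,0,0,0.04],[-1,0.1,0.45,0,0,0,0.06],[-1,0.1,0.45,0,0,0,0.06],[-1,0.1,0.45,0,0,0,0.06]]])

```text
clock: 21.02
tool_pos: [0.5648, 0.1377, 0.2456]
eef_rot: [0.995, 0.103, 0.001, -0.001]
contact_force: [0.2, 0.7, -1.0]
opening: 0.999
```

```bash
python3 - <<'E'
from fit import *
from d import info
from plant import vision
info()
V={}
for n in("scene","top"):
    im=vision.snapshot(n)[:,:,::-1].copy(); cv2.imwrite(f"pics/{n}16.png",im); V[n]=(im,vision.camera_model(n))
for nm,k,p0 in (("hook","hook",[.487,.248,.41]),("green","tab",[.512,-.055,-.09]),("amber","tab",[.591,-.187,-.09]),("caps","tab",[.621,.06,-.09])):
    for vs in (["scene"],["top"]):
        p,f=fit(k,p0,[V[v] for v in vs]); print(nm,vs,np.round(p,4),np.degrees(p[2]).round(2),round(f,1))
E
```

```text
t 21.02 pos [0.5648 0.1377 0.2456] yaw 11.84 zax [ 0.001  0.002 -1.   ] F [ 0.16  0.75 -0.98] op 0.999 q [ 0.04  0.66 -0.62  1.66  0.45  0.97 -0.54]
hook ['scene'] [0.4859 0.2502 0.4471] 25.61 97.4
hook ['top'] [0.4866 0.2481 0.3824] 21.91 119.1
green ['scene'] [ 0.5096 -0.054  -0.076 ] -4.35 112.0
green ['top'] [ 0.5298 -0.0408 -0.3995] -22.89 651.3
amber ['scene'] [ 0.5896 -0.1873 -0.0885] -5.07 104.7
amber ['top'] [ 0.5909 -0.1883 -0.093 ] -5.33 31.5
caps ['scene'] [ 0.6202  0.0612 -0.0967] -5.54 73.4
caps ['top'] [0.762  0.011  0.1478] 8.47 0.0
```

View pics/scene16.png

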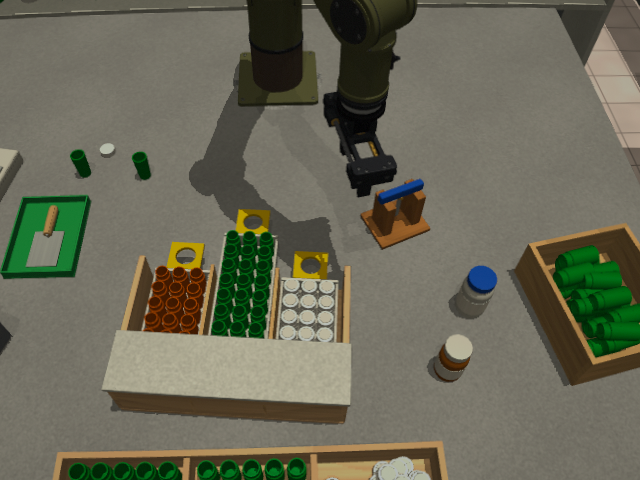

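View pics/top16.png

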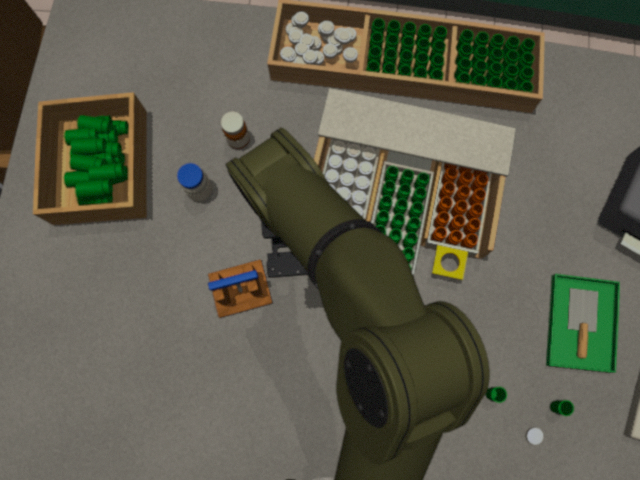

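The handle at (401,190) lies across both uprights as before. The green tab is out at (253,221), the amber and caps tabs have not moved, and the gripper is clear. Handing in.

```bash
python3 -c "
from plant import r
print(r.finish_job())"
```

```text
the job is handed in; nothing more can be done
None
```

The green-vial tray is about 10 cm out, the hook is back on its rest, and I handed the job in at about 21 s. No verdict was reported.

**What went wrong and was fixed:** My first grasp closed on nothing. The pictures showed the fingertips about 35 mm higher than the stated tool frame implies. I opened again without disturbing the hook, lowered 35 mm and gripped it at an opening of 0.178 (about 16 mm).

**Last checks:**
- **Green tray:** it came out about 101.5 mm by the wrist camera and about 103 mm by the scene camera. The top camera's view was blocked by the arm, so its fit of this tray was meaningless.
- **Hook:** its fitted position is within 1 mm and 0.5° of the start in both the scene and top views. It lies across both uprights, with no force on the gripper after release. The two views disagree with each other on its yaw (25.6° and 21.9°), as they did at the start.
- **Amber tray:** unmoved to within about 0.2 mm in both views.
- **Caps tray:** unmoved in the scene view. The top view was blocked by the arm, so it could not confirm this.
- **Forces and gripper:** the largest force reading I saw was about 4 N, when seating the hook. The gripper ended open and clear of everything.

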